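# Mount a mill rotor, set the carriage and clear the bench

## Robot

A 6-joint arm with a two-finger parallel gripper is mounted at the origin on the work surface. World frame = base frame: x ahead of the robot, y to its left, z up, the work surface at z = 0. Lengths are in m, angles in rad, forces in N, time in s.
With the tool pointing down it reaches from about 0.35 to 0.775 m from the base axis. Payload 7.3 kg.
Tool frame: the origin (TCP) lies at the very end of the fingers, on their centre line; the grasp point (between the pads) lies 19 mm behind it; z points along the fingers, y is the line along which they close (so a half turn about z gives the same grasp; the last joint's range is limited). The gripper opens to 92 mm and grips with 3 to 60 N. Pads are 19 mm wide; open, the fingers measure 130 mm over their backs; the gripper's body (75 mm by 190 mm) begins 47 mm behind the grasp point.
Start: joints at [-1.381, 0.342, 1.524, -0, 1.275, -0.146], TCP at [0.173, -0.496, 0.227] pointing down, gripper open.
Joint ranges: [-2.53, 2.53], [-0.77, 2.02], [0.04, 2.7], [-1, 4.14], [0.28, 2.66], [-3.11, 3.11]. Speed limits (rad/s): [2.57, 2.57, 3.14, 3.14, 3.14, 3.14].

## Interface

Orientations are given as [roll, pitch, yaw] about the fixed x, y, z axes, in that order (R = Rz(yaw) Ry(pitch) Rx(roll)).
In Python, from cell import telemetry, eyes, job gives the robot as it stands.
- The arm moves only by the tool apply_moves, never from a script. Its arguments are lists of equal length, an entry for each row: "delta_pos": the shift along the world's x, y, z each as a share of 0.4 m, from -1 to 1, a list of three; "dr": the turn, a rotation vector about the world's x, y, z each as a share of 0.5 rad, from -1 to 1, a list of three; "jaw": the opening, from 0 (shut) to 1 (fully open). A call has 1 to 8 rows; each row is the pose to reach, as a shift and turn from the pose commanded when the call began; what a row does not reach only later rows make up. A row lasts 1/12 s, in which the tool goes at most 41.7 mm and 7.16 degrees, less where a joint would pass 70% of its speed; a pose out of reach is approached as far as the arm can. A call with a number of a shift or a turn outside -1 to 1 is refused whole. A call with a gripper value outside its range is refused whole. The fingers move at their own pace and stop on an object; "force" is the grip in N (left out, the last holds). Time passes only in rows, so rows that repeat a pose let the fingers close. It gives the time, the measured TCP pose, the force, the opening and the grip force at its end, in the units of the state.
- telemetry.observe(): the state, without advancing time (a new reading comes with each control period).
- eyes.read_camera(name): name is "side" or "top" or "wrist"; returns the picture (400x640x3 uint8, red, green, blue); there is no depth.
- eyes.camera_model(name): a dict with "vertical_fov" (degrees; the focal length in pixels is half the picture's height over the tangent of half this angle, whatever the lens; pixels are square), "cx", "cy" (the principal point, pixels), "k1" (the pictures are not rectified: a ray, as slopes to the right and down, at radius r is drawn at 1 + k1 r^2 times it, then the intrinsics apply), "rvec" (rotation vector, rad) and "tvec" (3), from world to camera coordinates, as OpenCV has them; the wrist camera has in their place "hand_eye" (4x4, takes a point from camera to tool coordinates, whose origin is the TCP and whose axes are the flange's). Camera axes: x right, y down, z forward; pixel columns grow to the right and rows downward; lengths in m; the calibration is good to about 2 mm. A picture is of the moment at which its call begins: read the wrist's pose just before it. camera_model takes no time and is no camera call.
- job.hand_in(): hands the job in; it is judged then, once.
The state is a dict: "time": time; "qpos": joint angles; "qvel": joint speeds; "joint_efforts": joint torques, N m; "tool_pos": TCP position; "tool_rot": TCP orientation; "contact_force": force on the tool from outside, world axes, zero at the start; "torque": the same for the moment, N m; "opening": finger opening in m; "grip_force": force on a finger pad.
Only numpy, scipy, OpenCV 4.12 (cv2) and the standard library are available. Lean on these libraries where they do the work, as an engineer would, in place of code of your own. Each camera call takes 0.05 s, during which the arm holds its last target. There are 200 camera calls.

## Task

Stand the rotor with the red blade in the open chuck, its red blade pointing along the red arrow on the carriage, and turn the sleeve clockwise (seen from above) to its stop so that the jaws grip it. Then unlock the carriage with the orange lever, slide it until its black line meets the red mark on the rail, and lock the lever again. Lay every brush and scoop left on the bench flat in the green wash tray, and leave the blue rotor, the beaker and the spray bottle where they are.

Things in the scene. Friction and masses are not known exactly. Their poses are not given: they have to be found in the camera images.
- rail: Fixed aluminium base plate 160 x 460 x 12 mm with a dark guide bar on it (top 22 mm high). Origin: centre of its underside, on the bench. Its y axis is the way the carriage slides; its x axis points away from the robot (yaw up to 0.12 rad).
- carriage (a joint): White carriage (120 x 280 mm deck, 16 mm thick, deck top 40 mm above the bench) on the rail. Value in m, grows along the rail's +y; range 0 to 0.19. Slides with about 6 N when unlocked; held by the brake (over 40 N) when the lever is locked. Starts between 0 and 0.04, 70 mm or more short of the mark.
- handle (a point): Upright black handle post on the carriage, 22 mm diameter, from the deck top (40 mm above the bench) up to 88 mm above the bench. This point is on its axis, 72 mm above the bench. Grip it to slide the carriage.
- pointer (a point): Front end, at the deck's front edge, of the black line on the carriage deck; the line runs along the rail's x. It lies 60 mm in -x of the handle.
- mark: Fixed red marker on the front (-x) side of the rail base, a blade 28 mm tall and 4 mm thick beside the carriage's front edge, top 40 mm above the bench. Origin: centre of its underside; axes parallel to the rail's. The carriage is at the mark when the pointer is level with it along the rail's y.
- lever (a joint): Clamp lever on the carriage: 0 = locked, 1.3 rad = fully unlocked (stop), growing clockwise seen from above. Locked, it points along the rail's -y; unlocked nearly to -x (towards the robot). Needs about 3 to 6 N at the knob and stays where it is left; starts within 0.05 of 0. It counts as locked below 0.12 and as unlocked above 1.0.
- lever_knob (a point): Orange upright knob at the end of the lever, 20 mm diameter, from 62 to 102 mm above the bench; this point is on its axis at 85 mm. It is 70 mm from the pivot. The steel lever arm below it has its top at 62 mm.
- lever_pivot (a point): The lever's vertical pivot axis, at the carriage's deck top; 80 mm in -y and 20 mm in +x of the handle.
- chuck (a point): Upright three-jaw chuck on the carriage, opening upward. Origin on its axis at the deck top (40 mm above the bench), axes parallel to the rail's, 85 mm in +y of the handle. Bore floor 24 mm above the origin, mouth rim 52 mm above it; the open jaws leave a round gap of 22 mm diameter. The red arrow on the deck beside it points along its -x (towards the robot).
- sleeve (a joint): Ribbed steel chuck sleeve, yellow stripe, 54 mm diameter, 13 to 44 mm above the chuck's origin. In rad, grows clockwise seen from above = closing; 0 (open) to 2.0 (stop), starts at 0 to 0.35. Each rad moves the jaws 2 mm inward: they touch the shank at about 1.5 and are tight from about 1.8, centring the rotor. Takes about 0.25 N m, 0.5 when tight; stays where it is left.
- jaw_a: One of three brass jaws, 120 degrees apart about the chuck's axis; the body's origin is on the axis when open, 8 mm x 9 mm x 26 mm tall, its top flush with the chuck's rim. Moves inward with the sleeve.
- jaw_b: Second jaw, as jaw_a.
- jaw_c: Third jaw, as jaw_a.
- rotor_red: Mill rotor to mount, 70 mm tall, 0.12 kg: shank 16 mm diameter, 38 mm long; above it (38 to 44 mm) a red blade reaching 34 mm along its -x, 12 mm wide, and a steel blade 20 mm along +x, 16 mm wide; on top a square grey hub 24 mm wide, 44 to 70 mm (grip across y). Origin: centre of the shank's lower end, z up. Starts upright in the stand, blades on its top, yaw within 1.2 rad of the stand's.
- rotor_red_tip (a point): Outer end of the long red blade, 34 mm along the rotor's -x, 41 mm above its origin.
- rotor_blue: Spare rotor, the same but with the long blade blue. Stays in the stand.
- stand: Fixed white block 150 x 80 x 45 mm with two 20 mm holes, 41 mm deep, 42 mm either side of its centre along its x. Origin: centre of its underside.
- tray: Fixed green open wash tray 220 (x) x 190 (y) x 40 mm, walls and floor 5 mm. Origin: centre of its underside.
- beaker: Glass beaker, 70 mm diameter, 80 mm tall, loose; leave alone. Origin: centre of its underside.
- spray: White spray bottle, 60 mm diameter, 120 mm tall, loose; leave alone. Origin: centre of its underside.
- brush_wood: Cleaning brush with a brown wooden handle, 150 mm long, 50 g, lying along its x axis: round handle 20 mm diameter over the -x half (-75 to 0 mm), a 42 mm wide head 20 mm thick from 0 along +x. Origin: under the middle of its length, 10 mm below the handle's axis. Grip the handle across y, at x about -15 mm. May be absent; may be knocked aside or over.
- brush_white: Cleaning brush with a white handle, 150 mm long, 50 g, lying along its x axis: round handle 20 mm diameter over the -x half (-75 to 0 mm), a 42 mm wide head 20 mm thick from 0 along +x. Origin: under the middle of its length, 10 mm below the handle's axis. Grip the handle across y, at x about -15 mm. May be absent; may be knocked aside or over.
- scoop_black: Steel scoop (spoon) with a black handle, 150 mm long, 50 g, lying along its x axis: round handle 20 mm diameter over the -x half (-75 to 0 mm), a thin stem and a 52 mm round bowl at the +x end. Origin: under the middle of its length, 10 mm below the handle's axis. Grip the handle across y, at x about -15 mm. May be absent; may be knocked aside or over.
- scoop_yellow: Steel scoop (spoon) with a yellow handle, 150 mm long, 50 g, lying along its x axis: round handle 20 mm diameter over the -x half (-75 to 0 mm), a thin stem and a 52 mm round bowl at the +x end. Origin: under the middle of its length, 10 mm below the handle's axis. Grip the handle across y, at x about -15 mm. May be absent; may be knocked aside or over.
There are look-alikes about, which are no part of the job. What is shaped like the brush_wood but pink or purple is not meant.

How it is judged:
By the outcome, as a careful person would: the job done as asked, in the order asked, and still so for the second after the job is handed in, with the robot touching nothing.
Of brush_wood, brush_white, scoop_black, scoop_yellow only 2 to 4 are there at a start; the rules pass over those that are not, and their reading is None.
At some moment in a run one of brush_wood, brush_white, scoop_black, scoop_yellow may be knocked a few centimetres aside while the robot is not near it.
It also fails if it takes over 210 s, if anything falls off the work surface, if the arm or the gripper's body presses on something with over 40 N, if the wrist force passes 120 N, or if a joint passes its speed limit or range.

## Working session

There is one attempt and no reset: what is moved stays moved. The work goes in short steps, Python scripts to look and compute and a tool call to move; the robot and the scene stay as the last step left them, time stands still between calls to the robot, and variables do not carry over. Pictures are saved under pics/ and viewed, at most 14 in all, crops included, and the job is handed in when it is done.

Besides the shell and the picture viewer there is one more tool, called as name(argument=value, ...), one argument or row to a line, values as JSON. apply_moves: Moves the arm, as the interface text tells. Its arguments: {"type":"object","properties":{"delta_pos":{"type":"array"},"dr":{"type":"array"},"jaw":{"type":"array"},"force":{"type":"number"}},"required":["delta_pos","dr","jaw"]}

```bash
mkdir -p pics; ls
python3 - <<'E'
from cell import telemetry, eyes, job
import cv2
s=telemetry.observe();print(s)
for n in("top","side","wrist"):
    im=eyes.read_camera(n);cv2.imwrite(f"pics/{n}0.png",im[:,:,::-1]);print(n,eyes.camera_model(n))
E
```

```text
pics
{'time': 0.0, 'qpos': array([-1.38100816e+00,  3.42730958e-01,  1.52500640e+00,  2.38945894e-05,
        1.27540081e+00, -1.45999451e-01]), 'qvel': array([ 0.00033861, -0.00081128,  0.00070922,  0.00091784, -0.00090109,
        0.00135407]), 'joint_efforts': array([ 5.36514763e-04, -4.31238770e+01, -2.44219941e+01,  7.17448234e-02,
        5.59790013e-02, -1.54530194e-04]), 'tool_pos': array([ 0.17294581, -0.49527025,  0.2260444 ]), 'tool_rot': array([-3.14006690e+00, -2.47449483e-04,  3.35780458e-01]), 'contact_force': array([0.2491621 , 1.3203792 , 0.56534634]), 'torque': array([-0.02463979,  0.00518553,  0.03239597]), 'grip_force': 0.0, 'opening': 0.09169912214971006}
top {'vertical_fov': 42.68695846164097, 'cx': 318.648325857123, 'cy': 194.83130416040723, 'k1': 0.02331283584135416, 'rvec': array([ 2.17832321, -2.11754024,  0.1656973 ]), 'tvec': array([-0.00749879,  0.48192412,  1.67365025])}
side {'vertical_fov': 57.60263222975822, 'cx': 324.20563942700505, 'cy': 197.6864182035411, 'k1': 0.0018970084594138953, 'rvec': array([ 0.35828117, -2.81324983,  1.14235334]), 'tvec': array([0.44411893, 0.12965288, 1.0193509 ])}
wrist {'vertical_fov': 62.24163444937303, 'cx': 317.7240977252747, 'cy': 198.80896527277753, 'k1': 0.018186907364941725, 'hand_eye': array([[ 5.91744940e-04, -9.52745890e-01, -3.03767871e-01,
         8.29968010e-02],
       [ 9.99999571e-01,  7.80282598e-04, -4.99283719e-04,
         5.53320856e-04],
       [ 7.12715295e-04, -3.03767445e-01,  9.52745943e-01,
        -1.56265756e-01],
       [ 0.00000000e+00,  0.00000000e+00,  0.00000000e+00,
         1.00000000e+00]])}
```

View pics/top0.png

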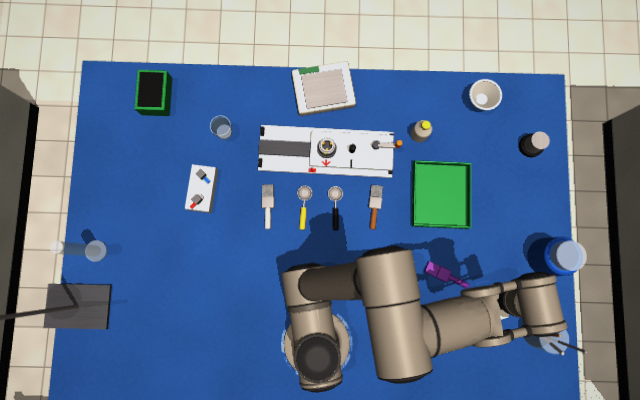

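View pics/side0.png

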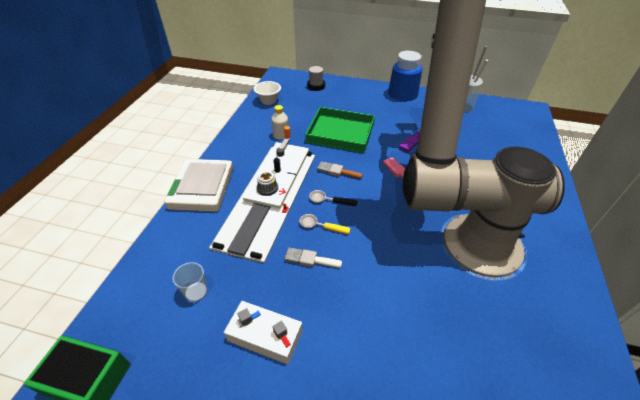

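Top picture: the red rotor is at px (196,201) and the blue one at (203,176). The chuck is at (326,148), the handle at (352,148), the lever knob at (398,143) and the red mark at (312,170). The tools, white brush to wood brush, are at (267,205), (304,205), (335,205) and (375,205), and the tray is at (442,195). The purple decoy is at (445,275) and the beaker at (221,127). The spray bottle is at (424,130). It stands close to the knob.

```bash
cat > h.py <<'E'
import numpy as np, cv2
from scipy.spatial.transform import Rotation as R
from cell import telemetry, eyes, job
def cam(name,s=None):
    m=eyes.camera_model(name)
    f=200/np.tan(np.radians(m["vertical_fov"]/2))
    if name=="wrist":
        s=s or telemetry.observe()
        T=np.eye(4);T[:3,:3]=R.from_euler("xyz",s["tool_rot"]).as_matrix();T[:3,3]=s["tool_pos"]
        T=T@np.array(m["hand_eye"]);C,A=T[:3,3],T[:3,:3]
    else:
        A=R.from_rotvec(m["rvec"]).as_matrix().T;C=-A@m["tvec"]
    return dict(f=f,cx=m["cx"],cy=m["cy"],k=m["k1"],C=C,A=A)
def ray(c,u,v):
    d=np.array([(u-c["cx"])/c["f"],(v-c["cy"])/c["f"]]);p=d.copy()
    for _ in range(8):p=d/(1+c["k"]*(p@p))
    return c["A"]@np.array([*p,1])
def pl(c,u,v,z):
    d=ray(c,u,v);return c["C"]+d*(z-c["C"][2])/d[2]
def proj(c,P):
    q=c["A"].T@(np.array(P)-c["C"]);p=q[:2]/q[2];p=p*(1+c["k"]*(p@p));return p*c["f"]+[c["cx"],c["cy"]]
def shot(name,fn):
    s=telemetry.observe();im=eyes.read_camera(name);cv2.imwrite(f"pics/{fn}.png",im[:,:,::-1]);return im,cam(name,s),s
def hsv(im):return cv2.cvtColor(im,cv2.COLOR_RGB2HSV)
def blobs(mask,amin=15):
    n,l,st,ce=cv2.connectedComponentsWithStats(mask.astype(np.uint8))
    return [(st[i,4],*ce[i].round(1),*st[i,:4]) for i in range(1,n) if st[i,4]>=amin]
E
python3 - <<'E'
from h import *
im=cv2.imread("pics/top0.png")
c=cam("top");np.set_printoptions(precision=3,suppress=True)
for n,u,v,z in [("red rotor hub",196,201,.07),("redtip",193,206,.05),("blue",203,176,.07),("wb handle",267,218,.01),("wb head",267,190,.01),("ye end",302,227,.01),("ye bowl",305,193,.01),("bk end",335,228,.01),("bk bowl",335,193,.01),("br end",372,227,.01),("br head",376,188,.01),("tray c",442,195,.04),("chuck",326,148,.09),("handle",352,148,.088),("knob",399,143,.1),("mark",312,170,.04),("pivot",376,145,.06),("spray",424,127,.11),("stand",200,189,.045),("beak",221,127,.04),("decoy",445,275,.02)]:print(n,pl(c,u,v,z))
cv2.imwrite("pics/crop1.png",cv2.resize(im[115:235,175:475],None,fx=2.66,fy=2.66,interpolation=cv2.INTER_CUBIC))
E
```

```text
red rotor hub [0.445 0.405 0.07 ]
redtip [0.431 0.418 0.05 ]
blue [0.528 0.387 0.07 ]
wb handle [0.402 0.177 0.01 ]
wb head [0.497 0.182 0.01 ]
ye end [0.375 0.059 0.01 ]
ye bowl [0.491 0.052 0.01 ]
bk end [ 0.375 -0.052  0.01 ]
bk bowl [ 0.494 -0.049  0.01 ]
br end [ 0.382 -0.176  0.01 ]
br head [ 0.515 -0.188  0.01 ]
tray c [ 0.493 -0.405  0.04 ]
chuck [ 0.63  -0.013  0.09 ]
handle [ 0.633 -0.099  0.088]
knob [ 0.651 -0.251  0.1  ]
mark [0.565 0.031 0.04 ]
pivot [ 0.652 -0.181  0.06 ]
spray [ 0.704 -0.33   0.11 ]
stand [0.489 0.4   0.045]
beak [0.704 0.343 0.04 ]
decoy [ 0.229 -0.417  0.02 ]
```

View pics/crop1.png

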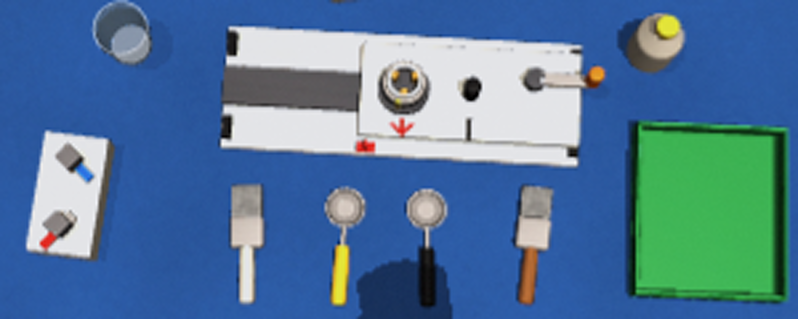

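Candidates for "rotor with the red blade":
- Hub with the red blade at top px (196,201). This is my choice.
- Hub with the blue blade at (203,176), which is the spare.
- Red things that aren't rotors: the mark at (312,170), the arrow at (326,162) and a pinkish brush near the arm.

The crop confirms that (196,201) has the red blade. I'm moving there now.

apply_moves(
  delta_pos=[
    [0.5,0.5,0.1],
    [0.5,0.5,0.1],
    [0.5,0.5,0.1],
    [0.5,0.5,0.1],
    [0.5,0.5,0.1],
    [0.5,0.5,0.1],
    [0.5,0.5,0.1],
    [0.5,0.5,0.1],
  ],
  dr=[
    [0,0,1],
    [0,0,1],
    [0,0,1],
    [0,0,1],
    [0,0,1],
    [0,0,1],
    [0,0,1],
    [0,0,1],
  ],
  jaw=[0.6,0.6,0.6,0.6,0.6,0.6,0.6,0.6],
)

```text
time: 0.82
tool_pos: [0.3766, -0.2916, 0.2677]
tool_rot: [3.14, -0.002, 0.842]
contact_force: [-0.2, 0.6, -0.9]
opening: 0.0554
grip_force: 0.0
```

apply_moves(
  delta_pos=[
    [0.2,0.75,0],
    [0.2,0.75,0],
    [0.2,0.75,0],
    [0.2,0.75,0],
    [0.2,0.75,0],
    [0.2,0.75,0],
    [0.2,0.75,0],
    [0.2,0.75,0],
  ],
  dr=[
    [0,0,1],
    [0,0,1],
    [0,0,1],
    [0,0,1],
    [0,0,1],
    [0,0,1],
    [0,0,1],
    [0,0,1],
  ],
  jaw=[0.6,0.6,0.6,0.6,0.6,0.6,0.6,0.6],
)

```text
time: 1.48
tool_pos: [0.4532, 0.0077, 0.2666]
tool_rot: [-3.141, -0.001, 1.338]
contact_force: [0.3, -0.7, 0.1]
opening: 0.0547
grip_force: 0.0
```

apply_moves(
  delta_pos=[
    [0,0.75,0],
    [0,0.75,0],
    [0,0.75,0],
    [0,0.75,0],
    [0,0.75,0],
    [0,0.75,0],
    [0,0.75,0],
    [0,0.75,0],
  ],
  dr=[
    [0,0,1],
    [0,0,1],
    [0,0,1],
    [0,0,1],
    [0,0,1],
    [0,0,1],
    [0,0,1],
    [0,0,1],
  ],
  jaw=[0.6,0.6,0.6,0.6,0.6,0.6,0.6,0.6],
)

```text
time: 2.15
tool_pos: [0.4523, 0.309, 0.2659]
tool_rot: [-3.141, -0.002, 1.84]
contact_force: [-0.2, -0.3, -0.3]
opening: 0.055
grip_force: 0.0
```

apply_moves(
  delta_pos=[
    [0,0.25,-0.1],
    [0,0.25,-0.1],
    [0,0.25,-0.1],
    [0,0.25,-0.1],
    [0,0.25,-0.1],
    [0,0.25,-0.1],
  ],
  dr=[
    [0,0,1],
    [0,0,1],
    [0,0,1],
    [0,0,1],
    [0,0,1],
    [0,0,1],
  ],
  jaw=[0.6,0.6,0.6,0.6,0.6,0.6],
)

```text
time: 2.65
tool_pos: [0.4533, 0.4035, 0.2263]
tool_rot: [-3.141, 0.0, 2.332]
contact_force: [-1.0, -0.2, 0.2]
opening: 0.0552
grip_force: 0.0
```

Run:
```python
from h import *
im,c,s=shot("wrist","w1");print(s["tool_pos"],s["tool_rot"],s["time"],s["qpos"])
```

```text
[0.45333376 0.40352768 0.22628202] [-3.14056083e+00  2.99527148e-04  2.33177553e+00] 2.65 [ 6.01362828e-01  4.95320570e-01  1.28351386e+00 -4.69752511e-04
  1.36372935e+00 -1.59519418e-01]
```

View pics/w1.png

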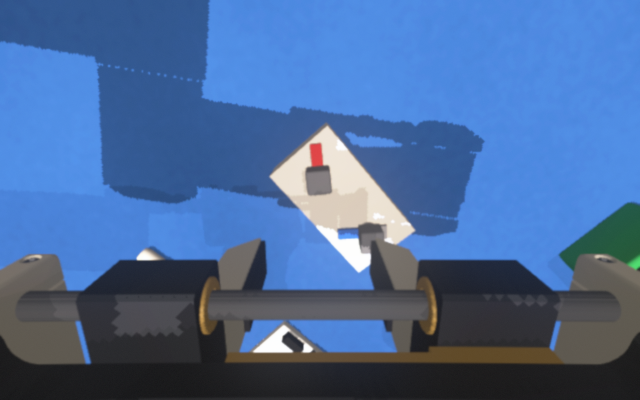

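The wrist picture shows the red rotor's hub at (318,180), its red blade at (316,155), and the blue hub at (372,237).

Run:
```python
from h import *
np.set_printoptions(precision=4,suppress=True)
im=cv2.imread("pics/w1.png")[:,:,::-1].copy();c=cam("wrist");H=hsv(im).astype(int)
red=((H[...,0]<8)|(H[...,0]>172))&(H[...,1]>150)&(H[...,2]>80)
for b in blobs(red,30):print("red",b)
g=np.zeros(red.shape,bool);g[150:205,295:345]=True
dark=g&(H[...,2]<125)&(H[...,1]<90)
for b in blobs(dark,60):print("hub",b)
yy,xx=np.nonzero(red[130:180,290:340])
rr=cv2.minAreaRect(np.c_[xx+290,yy+130].astype(np.float32));bp=cv2.boxPoints(rr)
P=np.array([pl(c,*p,.051) for p in bp]);print(P, c["C"])
yy,xx=np.nonzero(dark);rr=cv2.minAreaRect(np.c_[xx,yy].astype(np.float32));print(rr);
print(np.array([pl(c,*p,.077) for p in cv2.boxPoints(rr)]))
print(H[180,310:328],)
cv2.imwrite("pics/w1c.png",cv2.resize(im[110:260,260:420,::-1],None,fx=4,fy=4,interpolation=cv2.INTER_CUBIC))
```

```text
red (np.int32(205), np.float64(316.0), np.float64(154.7), np.int32(311), np.int32(144), np.int32(11), np.int32(22))
hub (np.int32(137), np.float64(317.1), np.float64(169.4), np.int32(306), np.int32(166), np.int32(23), np.int32(8))
[[0.4254 0.4222 0.051 ]
 [0.4317 0.4296 0.051 ]
 [0.4479 0.4156 0.051 ]
 [0.4415 0.4082 0.051 ]] [0.3973 0.4628 0.3831]
((316.1487731933594, 168.7624969482422), (52.06495666503906, 22.91545867919922), 64.53665161132812)
[[0.4162 0.4118 0.077 ]
 [0.4239 0.4316 0.077 ]
 [0.4702 0.4139 0.077 ]
 [0.4627 0.393  0.077 ]]
[[171  14 132]
 [175  12 132]
 [170  12 132]
 [167  14 131]
 [171  14 132]
 [171  13 133]
 [171  13 133]
 [165  12 132]
 [167  13 133]
 [167  14 132]
 [167  14 132]
 [171  13 133]
 [170  12 133]
 [171  13 133]
 [167  13 133]
 [167  13 133]
 [170  12 133]
 [171  13 134]]
```

View pics/w1c.png

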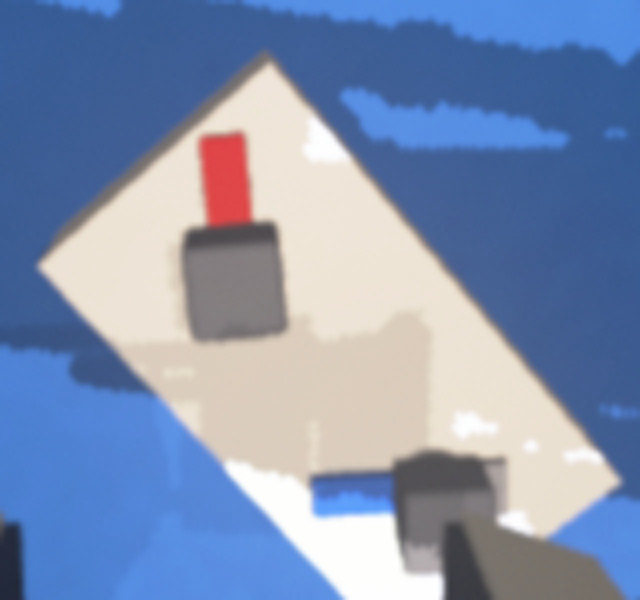

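Run:
```python
from h import *
np.set_printoptions(precision=4,suppress=True)
c=cam("wrist")
P=np.array([pl(c,260+u/4,110+v/4,.077) for u,v in[(187,248),(278,238),(287,328),(197,340)]]);print(P,P.mean(0))
for i in range(4):
    d=P[(i+1)%4]-P[i];print(np.linalg.norm(d),np.arctan2(d[1],d[0]))
```

```text
[[0.4385 0.4044 0.077 ]
 [0.4524 0.421  0.077 ]
 [0.4693 0.4066 0.077 ]
 [0.4557 0.3895 0.077 ]] [0.454  0.4054 0.077 ]
0.02160704372472077 0.8725603040058352
0.022242757116490913 -0.7016716951775064
0.021902556012044654 -2.242454358934348
0.022827588644597288 2.4274017698796513
```

apply_moves(
  delta_pos=[
    [0.002,0.0025,-0.1],
    [0.002,0.0025,-0.2],
    [0.002,0.0025,-0.3],
    [0.002,0.0025,-0.37],
    [0.002,0.0025,-0.4],
    [0.002,0.0025,-0.435],
    [0.002,0.0025,-0.435],
  ],
  dr=[
    [0,0,0.2],
    [0,0,0.2],
    [0,0,0.2],
    [0,0,0.2],
    [0,0,0.2],
    [0,0,0.2],
    [0,0,0.2],
  ],
  jaw=[0.6,0.6,0.6,0.6,0.6,0.6,0.6],
)

```text
time: 3.28
tool_pos: [0.4532, 0.4032, 0.0505]
tool_rot: [-3.137, -0.001, 2.431]
contact_force: [-0.2, -1.5, 0.0]
opening: 0.0555
grip_force: 0.0
```

apply_moves(
  delta_pos=[
    [0,0,0],
    [0,0,0],
    [0,0,0],
    [0,0,0],
    [0,0,0],
    [0,0,0],
    [0,0,0],
  ],
  dr=[
    [0,0,0],
    [0,0,0],
    [0,0,0],
    [0,0,0],
    [0,0,0],
    [0,0,0],
    [0,0,0],
  ],
  jaw=[0.1,0.1,0.1,0.1,0.1,0.1,0.1],
  force=30,
)

```text
time: 3.87
tool_pos: [0.4541, 0.4054, 0.0535]
tool_rot: [3.141, 0.0, 2.436]
contact_force: [-0.4, -0.6, 5.2]
opening: 0.024
grip_force: 30.0
```

apply_moves(
  delta_pos=[
    [0,0,0.1],
    [0,0,0.2],
    [0,0,0.3],
    [0,0,0.4],
    [0,0,0.5],
    [0,0,0.5],
  ],
  dr=[
    [0,0,0],
    [0,0,0],
    [0,0,0],
    [0,0,0],
    [0,0,0],
    [0,0,0],
  ],
  jaw=[0.1,0.1,0.1,0.1,0.1,0.1],
)

```text
time: 4.37
tool_pos: [0.4563, 0.4073, 0.2619]
tool_rot: [3.127, 0.004, 2.436]
contact_force: [0.1, 2.1, -0.0]
opening: 0.0239
grip_force: 30.0
```

apply_moves(
  delta_pos=[
    [0.1,-0.5,0],
    [0.1,-0.5,0],
    [0.1,-0.5,0],
    [0.1,-0.5,0],
    [0.1,-0.5,0],
    [0.1,-0.5,0],
    [0.1,-0.5,0],
    [0.1,-0.5,0],
  ],
  dr=[
    [0,0,1],
    [0,0,1],
    [0,0,1],
    [0,0,1],
    [0,0,1],
    [0,0,1],
    [0,0,1],
    [0,0,1],
  ],
  jaw=[0.1,0.1,0.1,0.1,0.1,0.1,0.1,0.1],
)

```text
time: 5.03
tool_pos: [0.4938, 0.2055, 0.2525]
tool_rot: [3.141, -0.001, 2.934]
contact_force: [-0.4, 0.0, -0.6]
opening: 0.0236
grip_force: 30.0
```

apply_moves(
  delta_pos=[
    [0.2,-0.5,0],
    [0.2,-0.5,0],
    [0.2,-0.5,0],
    [0.2,-0.5,0],
    [0.2,-0.5,0],
    [0.2,-0.5,0],
    [0.2,-0.5,0],
    [0.2,-0.5,0],
  ],
  dr=[
    [0,0,0.3],
    [0,0,0.3],
    [0,0,0.3],
    [0,0,0.3],
    [0,0,0.3],
    [0,0,0.3],
    [0,0,0.3],
    [0,0,0.3],
  ],
  jaw=[0.1,0.1,0.1,0.1,0.1,0.1,0.1,0.1],
)

```text
time: 5.7
tool_pos: [0.5738, 0.0067, 0.2521]
tool_rot: [3.141, -0.001, 3.086]
contact_force: [-0.7, 0.6, -1.0]
opening: 0.0241
grip_force: 30.0
```

Run:
```python
from h import *
im,c,s=shot("wrist","w2");print(s["tool_pos"],s["tool_rot"],s["time"],s["qpos"],s["opening"],s["grip_force"])
```

```text
[0.57384384 0.00670129 0.25214012] [ 3.14050118e+00 -1.09072478e-03  3.08584602e+00] 5.7 [-1.22415660e-01  4.16054537e-01  1.34018897e+00  1.03389056e-03
  1.38651026e+00 -1.63765481e+00] 0.024145405434959872 29.986625611782074
```

View pics/w2.png

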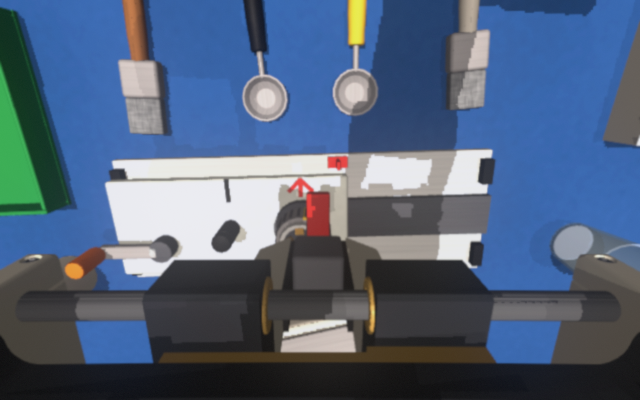

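The picture shows the arrow at (300,187), the pointer line at (227,190), the handle at (228,235), the mark at (338,162) and the knob at (82,265). The held rotor hides the chuck, so I'm stepping aside to see it directly.

apply_moves(
  delta_pos=[
    [0.15,0.2,0],
    [0.15,0.2,0],
    [0.15,0.2,0],
    [0.15,0.2,0],
    [0.15,0.2,0],
    [0.15,0.2,0],
  ],
  dr=[
    [0,0,0],
    [0,0,0],
    [0,0,0],
    [0,0,0],
    [0,0,0],
    [0,0,0],
  ],
  jaw=[0.1,0.1,0.1,0.1,0.1,0.1],
)

```text
time: 6.25
tool_pos: [0.6329, 0.0865, 0.2527]
tool_rot: [-3.141, -0.001, 3.088]
contact_force: [-0.1, 0.3, -0.9]
opening: 0.024
grip_force: 30.0
```

Run:
```python
from h import *
im,c,s=shot("wrist","w3");print(s["tool_pos"],s["tool_rot"],s["time"])
cv2.imwrite("pics/w3c.png",cv2.resize(im[90:290,70:340,::-1],None,fx=2.96,fy=2.96,interpolation=cv2.INTER_CUBIC))
```

```text
[0.63292141 0.08652326 0.25268524] [-3.14140325e+00 -7.55043558e-04  3.08783179e+00] 6.25
```

View pics/w3c.png

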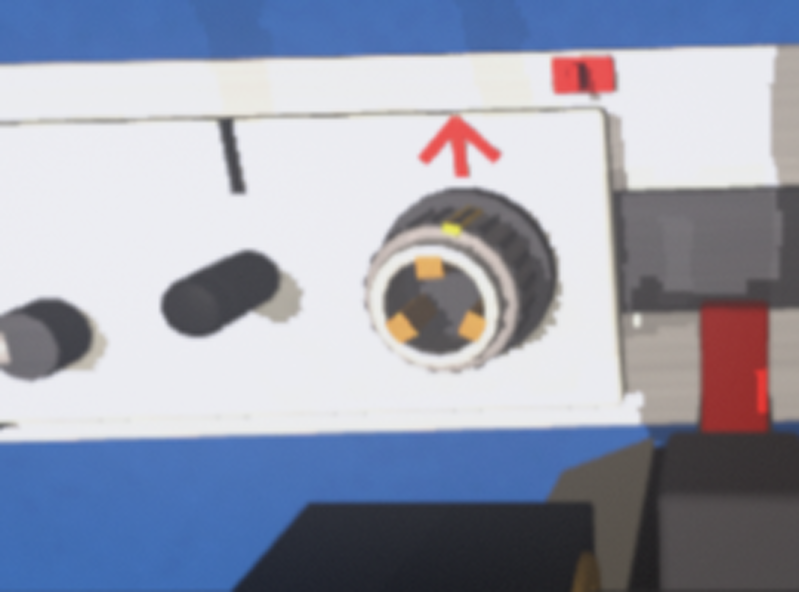

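Crop, converted as crop/2.96 + (70,90): chuck rim centre at (435,306), handle top at (190,310), front end of the pointer at (226,120), arrow tip and tail at (455,117) and (462,176), mark top at (583,75). The chuck is open and empty.

Run:
```python
from h import *
np.set_printoptions(precision=4,suppress=True)
c=cam("wrist");q=lambda u,v,z:pl(c,70+u/2.96,90+v/2.96,z)
D={n:q(*a) for n,a in dict(chuck=(435,306,.092),handle=(190,310,.088),pfront=(226,120,.04),pin=(238,192,.04),atip=(455,117,.04),atail=(462,176,.04),mark=(583,75,.04),e1=(5,123,.04),e2=(600,109,.04),m0=(553,75,.04),m1=(615,75,.04)).items()}
for k,v in D.items():print(k,v)
ang=lambda a,b:np.arctan2(*(D[a]-D[b])[1::-1])
print("y-axis yaw",ang("e2","e1")-np.pi/2,ang("chuck","handle")-np.pi/2,"x yaw",ang("pin","pfront"),ang("atail","atip"))
print(np.linalg.norm((D["chuck"]-D["handle"])[:2]),np.linalg.norm((D["pfront"]-D["handle"])[:2]))
# rotor held: red blade direction
im=cv2.imread("pics/w3.png")[:,:,::-1].copy();H=hsv(im).astype(int)
red=((H[...,0]<8)|(H[...,0]>172))&(H[...,1]>140)&(H[...,2]>80);red[:190]=0
for b in blobs(red,30):print(b)
yy,xx=np.nonzero(red);z=telemetry.observe()["tool_pos"][2]+.001
P=np.array([pl(c,*p,z) for p in cv2.boxPoints(cv2.minAreaRect(np.c_[xx,yy].astype(np.float32)))]);print(P)
```

```text
chuck [ 0.6407 -0.0155  0.092 ]
handle [ 0.6387 -0.0999  0.088 ]
pfront [ 0.58   -0.0988  0.04  ]
pin [ 0.6067 -0.1     0.04  ]
atip [ 0.5833 -0.0147  0.04  ]
atail [ 0.6051 -0.0151  0.04  ]
mark [0.5708 0.0341 0.04  ]
e1 [ 0.5771 -0.1793  0.04  ]
e2 [0.5832 0.0391 0.04  ]
m0 [0.5702 0.0231 0.04  ]
m1 [0.5714 0.0457 0.04  ]
y-axis yaw -0.027983205403261158 -0.023184986896998216 x yaw -0.04516268458386756 -0.02143072005546858
0.08443983328181381 0.05868435164010944
(np.int32(890), np.float64(318.0), np.float64(214.7), np.int32(307), np.int32(194), np.int32(23), np.int32(42))
(np.int32(135), np.float64(3.8), np.float64(209.8), np.int32(0), np.int32(202), np.int32(12), np.int32(19))
[[ 0.5898 -0.0653  0.2539]
 [ 0.5983  0.093   0.2539]
 [ 0.6201  0.092   0.2539]
 [ 0.6108 -0.0726  0.2539]]
```

Run:
```python
from h import *
np.set_printoptions(precision=4,suppress=True)
c=cam("wrist");s=telemetry.observe()
im=cv2.imread("pics/w3.png")[:,:,::-1].copy();H=hsv(im).astype(int)
red=((H[...,0]<8)|(H[...,0]>172))&(H[...,1]>140)&(H[...,2]>80);red[:190]=0;red[:,:250]=0
yy,xx=np.nonzero(red);z=s["tool_pos"][2]
P=np.array([pl(c,*p,z) for p in cv2.boxPoints(cv2.minAreaRect(np.c_[xx,yy].astype(np.float32)))])
Rm=R.from_euler("xyz",s["tool_rot"]).as_matrix();print((P-s["tool_pos"])@Rm)
```

```text
[[ 0.0347 -0.0055  0.    ]
 [ 0.0347  0.0053  0.    ]
 [ 0.0128  0.0056  0.    ]
 [ 0.0128 -0.0057  0.    ]]
```

apply_moves(
  delta_pos=[
    [0.021,-0.1,0],
    [0.021,-0.2,0],
    [0.021,-0.254,-0.05],
    [0.021,-0.254,-0.15],
    [0.021,-0.254,-0.232],
    [0.021,-0.254,-0.232],
    [0.021,-0.254,-0.232],
  ],
  dr=[
    [0,0,0.055],
    [0,0,0.055],
    [0,0,0.055],
    [0,0,0.055],
    [0,0,0.055],
    [0,0,0.055],
    [0,0,0.055],
  ],
  jaw=[0.1,0.1,0.1,0.1,0.1,0.1,0.1],
)

```text
time: 6.88
tool_pos: [0.641, -0.0168, 0.1593]
tool_rot: [3.141, -0.004, 3.112]
contact_force: [0.2, -0.1, 0.2]
opening: 0.0241
grip_force: 30.0
```

Run:
```python
from h import *
im,c,s=shot("side","s1");print(s["tool_pos"],s["tool_rot"],s["time"],s["contact_force"])
p=proj(c,[.6408,-.0152,.1]).astype(int);print(p)
a,b=p-[70,60],p+[70,45]
wi,wc,_=shot("wrist","w4")
cr=cv2.resize(im[a[1]:b[1],a[0]:b[0],::-1],None,fx=4,fy=4,interpolation=cv2.INTER_CUBIC)
cv2.imwrite("pics/s1c.png",cr)
```

```text
[ 0.64095573 -0.01675629  0.15932752] [ 3.14113438 -0.00353536  3.11232248] 6.8833 [ 0.22433274 -0.10140693  0.24359274]
[265 174]
```

View pics/s1c.png

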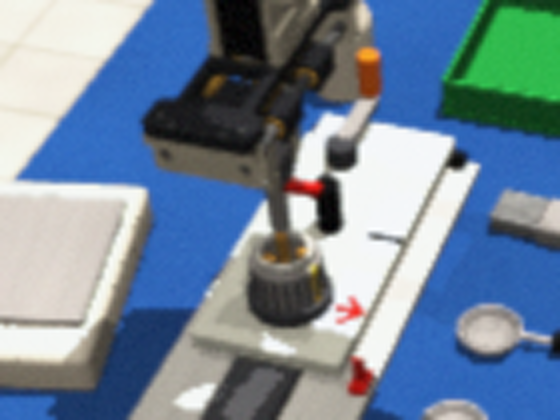

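The side crop shows the shank above the chuck's mouth at (285,245), with the red blade pointing the way the arrow does. I'm lowering it.

apply_moves(
  delta_pos=[
    [0,0.003,-0.02],
    [0,0.003,-0.04],
    [0,0.003,-0.06],
    [0,0.003,-0.08],
    [0,0.003,-0.1],
    [0,0.003,-0.11],
    [0,0.003,-0.11],
  ],
  dr=[
    [0,0,0],
    [0,0,0],
    [0,0,0],
    [0,0,0],
    [0,0,0],
    [0,0,0],
    [0,0,0],
  ],
  jaw=[0.1,0.1,0.1,0.1,0.1,0.1,0.1],
)

```text
time: 7.57
tool_pos: [0.6415, -0.0149, 0.1143]
tool_rot: [3.141, -0.003, 3.113]
contact_force: [0.6, 0.7, -0.9]
opening: 0.0235
grip_force: 30.0
```

apply_moves(
  delta_pos=[
    [0,0,-0.004],
    [0,0,-0.008],
    [0,0,-0.01],
    [0,0,-0.01],
  ],
  dr=[
    [0,0,0],
    [0,0,0],
    [0,0,0],
    [0,0,0],
  ],
  jaw=[0.1,0.1,0.1,0.1],
)

```text
time: 7.9
tool_pos: [0.6423, -0.0151, 0.112]
tool_rot: [3.142, 0.0, 3.113]
contact_force: [0.6, -0.0, -1.4]
opening: 0.0236
grip_force: 30.0
```

apply_moves(
  delta_pos=[
    [0,0,0],
    [0,0,0],
    [0,0,0],
    [0,0,0],
    [0,0,0],
    [0,0,0.05],
    [0,0,0.15],
    [0,0,0.25],
  ],
  dr=[
    [0,0,0],
    [0,0,0],
    [0,0,0],
    [0,0,0],
    [0,0,0],
    [0,0,0],
    [0,0,0],
    [0,0,0],
  ],
  jaw=[0.5,0.5,0.5,0.5,0.5,0.5,0.5,0.5],
)

```text
time: 8.57
tool_pos: [0.6412, -0.015, 0.2116]
tool_rot: [3.141, -0.004, 3.113]
contact_force: [1.0, -0.9, 0.1]
opening: 0.0461
grip_force: 0.0
```

Run:
```python
from h import *
im,c,s=shot("wrist","w5");print(s["tool_pos"],s["tool_rot"],s["time"],s["contact_force"])
cv2.imwrite("pics/w5c.png",cv2.resize(im[60:320,150:490,::-1],None,fx=2.3,fy=2.3,interpolation=cv2.INTER_CUBIC))
```

```text
[ 0.64122279 -0.01497735  0.21160104] [ 3.14103145 -0.0040337   3.11323141] 8.5667 [ 0.9524201  -0.93191697  0.08130123]
```

View pics/w5c.png

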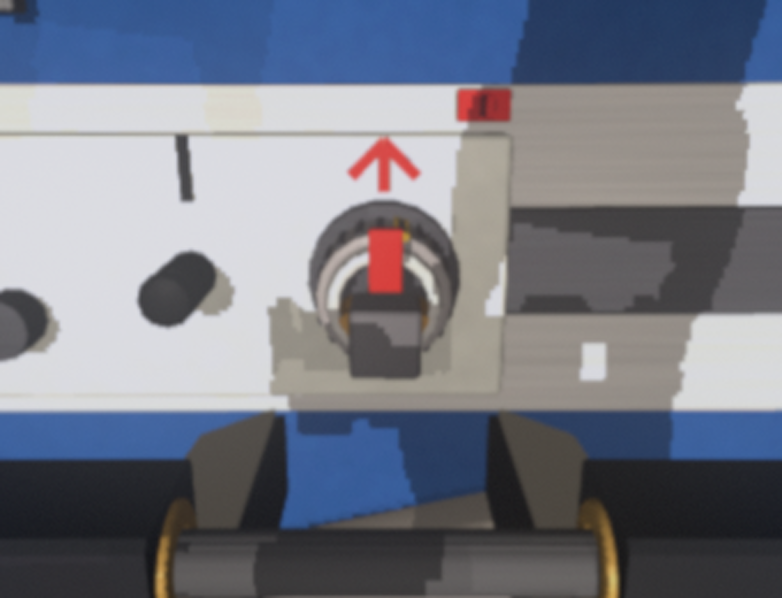

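The rotor is seated, its red blade at crop (385,262) in line with the arrow at (384,165). Next is the sleeve: open wide, turn +0.6, lower around it, grip and turn clockwise.

apply_moves(
  delta_pos=[
    [0,0,0],
    [0,0,0],
    [0,0,0],
    [0,0,0],
    [0,0,0],
  ],
  dr=[
    [0,0,1],
    [0,0,1],
    [0,0,1],
    [0,0,1],
    [0,0,1],
  ],
  jaw=[1,1,1,1,1],
)

```text
time: 9.03
tool_pos: [0.6423, -0.0151, 0.212]
tool_rot: [-3.141, 0.0, -2.665]
contact_force: [-0.1, 0.9, 0.5]
opening: 0.075
grip_force: 0.0
```

apply_moves(
  delta_pos=[
    [0,0,-0.05],
    [0,0,-0.1],
    [0,0,-0.18],
    [0,0,-0.26],
    [0,0,-0.32],
    [0,0,-0.346],
    [0,0,-0.346],
    [0,0,-0.346],
  ],
  dr=[
    [0,0,0.2],
    [0,0,0.2],
    [0,0,0.2],
    [0,0,0.2],
    [0,0,0.2],
    [0,0,0.2],
    [0,0,0.2],
    [0,0,0.2],
  ],
  jaw=[1,1,1,1,1,1,1,1],
)

```text
time: 9.7
tool_pos: [0.6427, -0.0152, 0.0741]
tool_rot: [-3.141, 0.0, -2.572]
contact_force: [0.4, -0.2, 0.6]
opening: 0.0921
grip_force: 0.0
```

apply_moves(
  delta_pos=[
    [0,0,0],
    [0,0,0],
    [0,0,0],
    [0,0,0],
    [0,0,0],
    [0,0,0],
  ],
  dr=[
    [0,0,0],
    [0,0,0],
    [0,0,0],
    [0,0,0],
    [0,0,0],
    [0,0,0],
  ],
  jaw=[0.45,0.45,0.45,0.45,0.45,0.45],
  force=50,
)

```text
time: 10.2
tool_pos: [0.6423, -0.0151, 0.0739]
tool_rot: [-3.141, 0.0, -2.57]
contact_force: [0.4, -0.1, -0.6]
opening: 0.0562
grip_force: 0.0
```

apply_moves(
  delta_pos=[
    [0,0,0],
    [0,0,0],
    [0,0,0],
    [0,0,0],
  ],
  dr=[
    [0,0,0],
    [0,0,0],
    [0,0,0],
    [0,0,0],
  ],
  jaw=[0.4,0.4,0.4,0.4],
  force=50,
)

```text
time: 10.53
tool_pos: [0.6423, -0.0151, 0.0738]
tool_rot: [-3.142, 0.0, -2.57]
contact_force: [-1.4, 0.9, 2.3]
opening: 0.0523
grip_force: 50.0
```

apply_moves(
  delta_pos=[
    [0,0,0],
    [0,0,0],
    [0,0,0],
    [0,0,0],
    [0,0,0],
    [0,0,0],
    [0,0,0],
  ],
  dr=[
    [0,0,-0.15],
    [0,0,-0.3],
    [0,0,-0.45],
    [0,0,-0.6],
    [0,0,-0.75],
    [0,0,-0.9],
    [0,0,-1],
  ],
  jaw=[0.4,0.4,0.4,0.4,0.4,0.4,0.4],
)

```text
time: 11.12
tool_pos: [0.6425, -0.0158, 0.0738]
tool_rot: [-3.141, 0.001, -3.073]
contact_force: [-0.4, -2.0, 1.8]
opening: 0.052
grip_force: 50.0
```

apply_moves(
  delta_pos=[
    [0,0,0],
    [0,0,0],
    [0,0,0],
    [0,0,0],
    [0,0,0],
    [0,0,0],
    [0,0,0],
  ],
  dr=[
    [0,0,-0.15],
    [0,0,-0.3],
    [0,0,-0.45],
    [0,0,-0.6],
    [0,0,-0.75],
    [0,0,-0.9],
    [0,0,-1],
  ],
  jaw=[0.4,0.4,0.4,0.4,0.4,0.4,0.4],
)

```text
time: 11.7
tool_pos: [0.6424, -0.0165, 0.0738]
tool_rot: [-3.14, 0.001, 2.71]
contact_force: [-0.6, -5.3, 3.0]
opening: 0.0521
grip_force: 50.0
```

apply_moves(
  delta_pos=[
    [0,0,0],
    [0,0,0],
    [0,0,0],
    [0,0,0],
  ],
  dr=[
    [0,0,-0.15],
    [0,0,-0.3],
    [0,0,-0.4],
    [0,0,-0.4],
  ],
  jaw=[0.4,0.4,0.4,0.4],
)

```text
time: 12.03
tool_pos: [0.6423, -0.0168, 0.0738]
tool_rot: [-3.14, 0.002, 2.51]
contact_force: [-1.9, -5.3, 3.3]
opening: 0.0521
grip_force: 50.0
```

Run:
```python
from h import *
s=telemetry.observe();print(s["tool_rot"],s["torque"],s["contact_force"],s["qpos"])
```

```text
[-3.13989300e+00  1.51386960e-03  2.51011745e+00] [-0.81842421  0.0640673  -0.21648987] [-1.91352824 -5.3370895   3.26528059] [-0.14424632  0.69612649  1.36388306 -0.00250512  1.08104245 -1.08238832]
```

apply_moves(
  delta_pos=[
    [0,0.003,0],
    [0,0.003,0],
    [0,0.003,0],
    [0,0.003,0],
    [0,0.003,0],
    [0,0.003,0],
    [0,0.003,0],
    [0,0.003,0],
  ],
  dr=[
    [0,0,0],
    [0,0,0],
    [0,0,0],
    [0,0,0],
    [0,0,0],
    [0,0,0],
    [0,0,0],
    [0,0,0],
  ],
  jaw=[1,1,1,1,1,1,1,1],
)

```text
time: 12.7
tool_pos: [0.6422, -0.0138, 0.0735]
tool_rot: [3.141, -0.0, 2.513]
contact_force: [-0.0, -0.4, -0.3]
opening: 0.0915
grip_force: 0.0
```

apply_moves(
  delta_pos=[
    [0,0,0],
    [0,0,0],
    [0,0,0],
    [0,0,0],
    [0,0,0],
    [0,0,0],
  ],
  dr=[
    [0,0,1],
    [0,0,1],
    [0,0,1],
    [0,0,1],
    [0,0,1],
    [0,0,1],
  ],
  jaw=[1,1,1,1,1,1],
)

```text
time: 13.2
tool_pos: [0.6422, -0.0138, 0.0735]
tool_rot: [3.141, -0.0, 3.009]
contact_force: [0.2, -0.3, -0.2]
opening: 0.092
grip_force: 0.0
```

apply_moves(
  delta_pos=[
    [0,0,0],
    [0,0,0],
    [0,0,0],
    [0,0,0],
    [0,0,0],
    [0,0,0],
  ],
  dr=[
    [0,0,1],
    [0,0,1],
    [0,0,1],
    [0,0,1],
    [0,0,1],
    [0,0,1],
  ],
  jaw=[1,1,1,1,1,1],
)

```text
time: 13.7
tool_pos: [0.6422, -0.0138, 0.0735]
tool_rot: [3.141, -0.0, -2.776]
contact_force: [-0.0, -0.3, 1.3]
opening: 0.0918
grip_force: 0.0
```

apply_moves(
  delta_pos=[
    [0,0,0],
    [0,0,0],
    [0,0,0],
    [0,0,0],
    [0,0,0],
    [0,0,0],
    [0,0,0],
    [0,0,0],
  ],
  dr=[
    [0,0,0.4],
    [0,0,0.4],
    [0,0,0.4],
    [0,0,0.4],
    [0,0,0.4],
    [0,0,0.4],
    [0,0,0.4],
    [0,0,0.4],
  ],
  jaw=[1,1,0.4,0.4,0.4,0.4,0.4,0.4],
)

```text
time: 14.37
tool_pos: [0.6422, -0.0139, 0.0735]
tool_rot: [3.142, -0.0, -2.571]
contact_force: [-0.0, -0.0, 0.1]
opening: 0.0561
grip_force: 0.0
```

apply_moves(
  delta_pos=[
    [0,0,0],
    [0,0,0],
    [0,0,0],
    [0,0,0],
  ],
  dr=[
    [0,0,0],
    [0,0,0],
    [0,0,0],
    [0,0,0],
  ],
  jaw=[0.4,0.4,0.4,0.4],
)

```text
time: 14.7
tool_pos: [0.6427, -0.0146, 0.0736]
tool_rot: [-3.14, 0.0, -2.57]
contact_force: [3.6, -4.5, -1.2]
opening: 0.0524
grip_force: 50.0
```

apply_moves(
  delta_pos=[
    [0,-0.002,0],
    [0,-0.002,0],
    [0,-0.002,0],
    [0,-0.002,0],
    [0,-0.002,0],
    [0,-0.002,0],
    [0,-0.002,0],
  ],
  dr=[
    [0,0,-0.15],
    [0,0,-0.3],
    [0,0,-0.45],
    [0,0,-0.6],
    [0,0,-0.75],
    [0,0,-0.9],
    [0,0,-1],
  ],
  jaw=[0.4,0.4,0.4,0.4,0.4,0.4,0.4],
  force=60,
)

```text
time: 15.28
tool_pos: [0.6431, -0.0156, 0.0736]
tool_rot: [-3.14, 0.002, -3.074]
contact_force: [4.1, -5.8, -2.5]
opening: 0.052
grip_force: 60.0
```

apply_moves(
  delta_pos=[
    [0,0,0],
    [0,0,0],
    [0,0,0],
    [0,0,0],
  ],
  dr=[
    [0,0,-0.1],
    [0,0,-0.2],
    [0,0,-0.2],
    [0,0,-0.2],
  ],
  jaw=[0.4,0.4,0.4,0.4],
)

```text
time: 15.62
tool_pos: [0.643, -0.0158, 0.0737]
tool_rot: [-3.139, 0.002, 3.117]
contact_force: [3.7, -5.9, -1.5]
opening: 0.0523
grip_force: 60.0
```

Run:
```python
from h import *
s=telemetry.observe();print(s["tool_rot"],s["torque"],s["contact_force"],s["joint_efforts"])
```

```text
[-3.13896091e+00  1.90146279e-03  3.11650590e+00] [-0.85128223 -0.75883247  1.68940467] [ 3.68074171 -5.90954888 -1.49913606] [  2.23879404 -58.36466789 -20.25594234   2.18000896   1.41925849
   1.77939679]
```

apply_moves(
  delta_pos=[
    [0,0,0],
    [0,0,0],
    [0,0,0],
    [0,0,0],
  ],
  dr=[
    [0,0,-0.1],
    [0,0,-0.15],
    [0,0,-0.2],
    [0,0,-0.2],
  ],
  jaw=[0.4,0.4,0.4,0.4],
)

```text
time: 15.95
tool_pos: [0.6429, -0.016, 0.0739]
tool_rot: [-3.138, 0.002, 3.017]
contact_force: [2.3, -6.7, -0.3]
opening: 0.0524
grip_force: 60.0
```

Run:
```python
from h import *
s=telemetry.observe();print(s["tool_rot"],s["torque"],s["contact_force"],s["joint_efforts"])
```

```text
[-3.13833361e+00  1.93390905e-03  3.01680416e+00] [-1.09307976 -0.60387669  2.22203856] [ 2.28290334 -6.72207933 -0.28674486] [  1.93956211 -57.59274602 -20.32318354   2.77372621   1.12941753
   2.59071015]
```

The torque has risen to 2.2 N m, well above the 0.5 of a tight sleeve, so the sleeve is on its stop. I'm releasing and checking.

apply_moves(
  delta_pos=[
    [0,0,0],
    [0,0,0],
    [0,0,0],
    [0,0,0],
    [0,0,0],
    [0,0,0],
    [0,0,0],
  ],
  dr=[
    [0,0,0],
    [0,0,0],
    [0,0,0],
    [0,0,0],
    [0,0,0],
    [0,0,0],
    [0,0,0],
  ],
  jaw=[1,1,1,1,1,1,1],
)

```text
time: 16.53
tool_pos: [0.6421, -0.0145, 0.0735]
tool_rot: [3.141, -0.0, 3.013]
contact_force: [-0.2, -0.8, 0.4]
opening: 0.0906
grip_force: 0.0
```

apply_moves(
  delta_pos=[
    [0,0,0.1],
    [0,0,0.2],
    [0,0,0.3],
    [0,0,0.4],
    [0,0,0.4],
    [0,0,0.4],
  ],
  dr=[
    [0,0,0.2],
    [0,0,0.2],
    [0,0,0.2],
    [0,0,0.2],
    [0,0,0.2],
    [0,0,0.2],
  ],
  jaw=[1,1,1,1,1,1],
)

```text
time: 17.03
tool_pos: [0.6434, -0.0147, 0.2368]
tool_rot: [-3.141, 0.006, 3.113]
contact_force: [0.4, -0.2, -0.6]
opening: 0.0918
grip_force: 0.0
```

Run:
```python
from h import *
im,c,s=shot("wrist","w6");print(s["tool_pos"],s["tool_rot"],s["time"],s["contact_force"])
cv2.imwrite("pics/w6c.png",cv2.resize(im[60:320,100:460,::-1],None,fx=2.2,fy=2.2,interpolation=cv2.INTER_CUBIC))
```

```text
[ 0.6433794  -0.01474364  0.23675283] [-3.14107833  0.00627549  3.11334546] 17.0333 [ 0.37373802 -0.18795058 -0.55075472]
```

View pics/w6c.png

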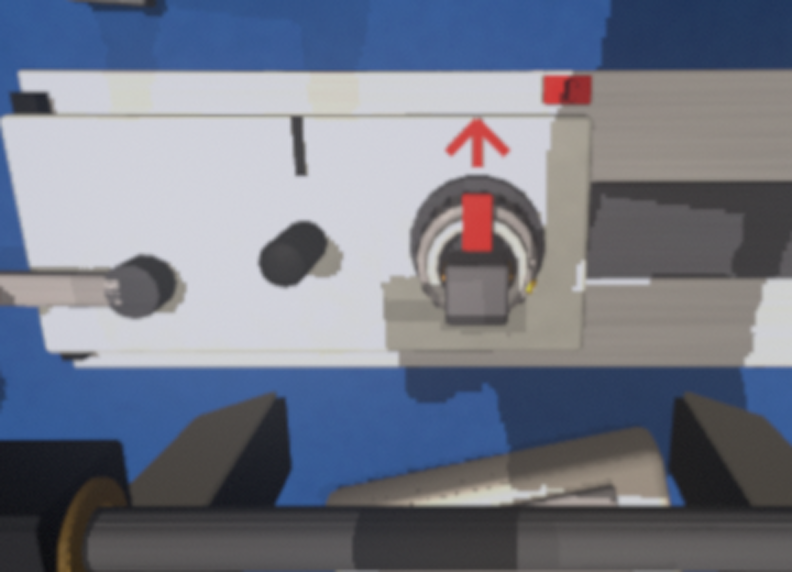

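Run:
```python
from h import *
s=telemetry.observe()
ch=np.array([.6415,-.0152])
for px,tp,tr in [((222.7,167),[.63292141,.08652326,.25268524],[-3.1414,-.00075,3.08783]),((341.4,190.5),s["tool_pos"],s["tool_rot"])]:
    c=cam("wrist",dict(tool_pos=np.array(tp),tool_rot=np.array(tr)))
    d=pl(c,*px,.084)[:2]-ch;print(np.hypot(*d),np.arctan2(d[1],d[0]))
c=cam("wrist");q=lambda u,v,z:pl(c,100+u/2.2,60+v/2.2,z)
for n,a in dict(hub=(477,294,.134),tip=(477,195,.108),handle=(286,262,.088),pf=(296,118,.04),mark=(567,77,.04),pivtop=(136,290,.062)).items():print(n,q(*a))
im,ct,_=shot("top","t2");H=hsv(im).astype(int)
o=(H[...,0]>5)&(H[...,0]<18)&(H[...,1]>170)&(H[...,2]>150);o[:,:380]=0;o[170:]=0
im2,cs,_=shot("side","s2");H=hsv(im2).astype(int)
o2=(H[...,0]>5)&(H[...,0]<18)&(H[...,1]>170)&(H[...,2]>120);o2[160:]=0
print(blobs(o,5),blobs(o2,5))
```

```text
0.026764886919318276 2.853997003663184
0.024613222674870344 1.2109564853707617
hub [ 0.63756636 -0.01537629  0.134     ]
tip [ 0.60534682 -0.0145098   0.108     ]
handle [ 0.63493467 -0.09691367  0.088     ]
pf [ 0.57812935 -0.09810194  0.04      ]
mark [0.56337694 0.02777012 0.04      ]
pivtop [ 0.65292637 -0.17549785  0.062     ]
[(np.int32(9), np.float64(398.6), np.float64(141.8), np.int32(397), np.int32(141), np.int32(5), np.int32(4))] [(np.int32(39), np.float64(286.6), np.float64(131.7), np.int32(284), np.int32(126), np.int32(5), np.int32(12))]
```

The stripe has moved about 1.64 rad clockwise. I'll take one more short bite to be certain the sleeve is on its stop.

apply_moves(
  delta_pos=[
    [-0.002,-0.001,-0.1],
    [-0.002,-0.001,-0.18],
    [-0.002,-0.001,-0.26],
    [-0.002,-0.001,-0.33],
    [-0.002,-0.001,-0.38],
    [-0.002,-0.001,-0.405],
    [-0.002,-0.001,-0.405],
  ],
  dr=[
    [0,0,0.8],
    [0,0,0.8],
    [0,0,0.8],
    [0,0,0.8],
    [0,0,0.8],
    [0,0,0.8],
    [0,0,0.8],
  ],
  jaw=[1,1,1,1,1,1,1],
)

```text
time: 17.77
tool_pos: [0.639, -0.0148, 0.0675]
tool_rot: [3.138, -0.007, -2.77]
contact_force: [-0.1, -0.5, -0.1]
opening: 0.0916
grip_force: 0.0
```

apply_moves(
  delta_pos=[
    [0,0,0],
    [0,0,0],
    [0,0,0],
    [0,0,0],
    [0,0,0],
    [0,0,0],
    [0,0,0],
    [0,0,0],
  ],
  dr=[
    [0,0,0],
    [0,0,0],
    [0,0,0],
    [0,0,0],
    [0,0,0],
    [0,0,0],
    [0,0,0],
    [0,0,0],
  ],
  jaw=[0.4,0.4,0.4,0.4,0.4,0.4,0.4,0.4],
)

```text
time: 18.43
tool_pos: [0.6418, -0.0155, 0.0722]
tool_rot: [-3.141, 0.001, -2.77]
contact_force: [0.3, -1.6, 2.1]
opening: 0.0522
grip_force: 60.0
```

apply_moves(
  delta_pos=[
    [0,0,0],
    [0,0,0],
    [0,0,0],
    [0,0,0],
  ],
  dr=[
    [0,0,0],
    [0,0,0],
    [0,0,-0.1],
    [0,0,-0.1],
  ],
  jaw=[0.4,0.4,0.4,0.4],
)

```text
time: 18.77
tool_pos: [0.6425, -0.0153, 0.0722]
tool_rot: [-3.14, 0.002, -2.819]
contact_force: [2.7, -2.5, 3.8]
opening: 0.0527
grip_force: 60.0
```

Run:
```python
from h import *
s=telemetry.observe();print(s["tool_rot"],s["torque"],s["grip_force"],s["joint_efforts"])
```

```text
[-3.13968996e+00  2.27351930e-03 -2.81878157e+00] [-0.17051728 -0.55494242  1.29039931] 59.99781483784318 [ -0.09846007 -54.76221085 -18.92920375   1.00483429   1.01776041
   1.93093434]
```

apply_moves(
  delta_pos=[
    [0,0,0],
    [0,0,0],
    [0,0,0],
    [0,0,0],
  ],
  dr=[
    [0,0,-0.1],
    [0,0,-0.2],
    [0,0,-0.3],
    [0,0,-0.3],
  ],
  jaw=[0.4,0.4,0.4,0.4],
)

```text
time: 19.1
tool_pos: [0.6434, -0.0154, 0.0724]
tool_rot: [-3.139, 0.005, -2.968]
contact_force: [6.2, -2.4, 2.5]
opening: 0.0521
grip_force: 59.9
```

Run:
```python
from h import *
s=telemetry.observe();print(s["tool_rot"],s["torque"],s["grip_force"],s["joint_efforts"])
```

```text
[-3.13919689  0.00453601 -2.96778542] [-0.10105972 -1.0674138   1.64804582] 59.9241886055097 [ -0.24183456 -55.0098145  -17.76890874   1.07758071   1.8792247
   2.36452281]
```

The torque rose straight away, within 0.05 rad, so the sleeve is on its stop. Now the lever.

apply_moves(
  delta_pos=[
    [0,0,0],
    [0,0,0],
    [0,0,0],
    [0,0,0],
    [0,0,0],
    [0,0,0],
    [0,0,0],
  ],
  dr=[
    [0,0,0],
    [0,0,0],
    [0,0,0],
    [0,0,0],
    [0,0,0],
    [0,0,0],
    [0,0,0],
  ],
  jaw=[1,1,1,1,1,1,1],
)

```text
time: 19.68
tool_pos: [0.6413, -0.015, 0.0714]
tool_rot: [3.141, -0.0, -2.97]
contact_force: [0.2, 0.7, -0.1]
opening: 0.0903
grip_force: 0.0
```

apply_moves(
  delta_pos=[
    [0,0,0.1],
    [0,0,0.2],
    [0,0,0.3],
    [0,0,0.4],
    [0,0,0.4],
  ],
  dr=[
    [0,0,0],
    [0,0,0],
    [0,0,0],
    [0,0,-0.2],
    [0,0,-0.3],
  ],
  jaw=[1,1,1,1,1],
)

```text
time: 20.1
tool_pos: [0.6447, -0.0155, 0.2414]
tool_rot: [-3.139, 0.015, -3.124]
contact_force: [0.8, -0.5, 1.4]
opening: 0.0917
grip_force: 0.0
```

apply_moves(
  delta_pos=[
    [0,-0.3,0],
    [0,-0.3,0],
    [0,-0.3,0],
    [0,-0.3,0],
    [0,-0.3,0],
  ],
  dr=[
    [0,0,-1],
    [0,0,-1],
    [0,0,-1],
    [0,0,-1],
    [0,0,-1],
  ],
  jaw=[0.6,0.6,0.6,0.6,0.6],
)

```text
time: 20.52
tool_pos: [0.641, -0.1374, 0.2312]
tool_rot: [3.141, -0.001, 2.655]
contact_force: [-0.6, 1.5, -0.6]
opening: 0.0632
grip_force: 0.0
```

apply_moves(
  delta_pos=[
    [0.03,-0.2,0],
    [0.03,-0.2,0],
    [0.03,-0.2,0],
    [0.03,-0.2,0],
    [0.03,-0.2,0],
  ],
  dr=[
    [0,0,-1],
    [0,0,-1],
    [0,0,-1],
    [0,0,-1],
    [0,0,-1],
  ],
  jaw=[0.6,0.6,0.6,0.6,0.6],
)

```text
time: 20.93
tool_pos: [0.6535, -0.2145, 0.2312]
tool_rot: [3.141, -0.001, 2.163]
contact_force: [-0.4, -0.1, -0.2]
opening: 0.0551
grip_force: 0.0
```

apply_moves(
  delta_pos=[
    [0,-0.09,0],
    [0,-0.09,0],
    [0,-0.09,0],
    [0,-0.09,0],
    [0,-0.09,0],
    [0,-0.09,0],
    [0,-0.09,0],
    [0,-0.09,0],
  ],
  dr=[
    [0,0,-1],
    [0,0,-1],
    [0,0,-1],
    [0,0,-1],
    [0,0,-1],
    [0,0,-1],
    [0,0,-1],
    [0,0,-1],
  ],
  jaw=[0.6,0.6,0.6,0.6,0.6,0.6,0.6,0.6],
)

```text
time: 21.6
tool_pos: [0.6536, -0.2505, 0.2317]
tool_rot: [3.141, 0.0, 1.668]
contact_force: [0.6, -0.2, 0.0]
opening: 0.0552
grip_force: 0.0
```

Run:
```python
from h import *
np.set_printoptions(precision=4,suppress=True)
im,c,s=shot("wrist","w7");print(s["tool_pos"],s["tool_rot"],s["time"])
H=hsv(im).astype(int)
o=(H[...,0]>5)&(H[...,0]<18)&(H[...,1]>170)&(H[...,2]>120)
for b in blobs(o,40):print(b)
print("expected knob px top/bottom",proj(c,[.6548,-.2504,.102]),proj(c,[.6548,-.2504,.062]))
```

```text
[ 0.6536 -0.2505  0.2317] [3.1414 0.     1.6685] 21.6
(np.int32(247), np.float64(317.7), np.float64(189.2), np.int32(309), np.int32(181), np.int32(18), np.int32(17))
expected knob px top/bottom [318.534  189.5759] [318.458  178.6632]
```

View pics/w7.png

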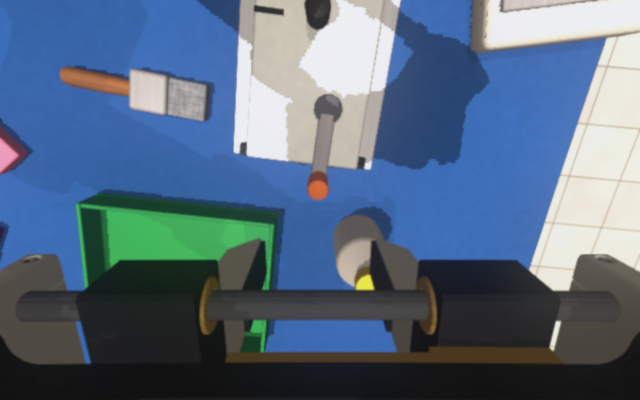

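Wrist picture: the orange knob is at (318,189), within 1 px of the prediction. The spray bottle, at (360,250), is clear of the finger path. I'm lowering and gripping the knob.

apply_moves(
  delta_pos=[
    [0.003,0,-0.1],
    [0.003,0,-0.2],
    [0.003,0,-0.28],
    [0.003,0,-0.35],
    [0.003,0,-0.4],
    [0.003,0,-0.41],
    [0.003,0,-0.41],
  ],
  dr=[
    [0,0,-0.25],
    [0,0,-0.25],
    [0,0,-0.25],
    [0,0,-0.25],
    [0,0,-0.25],
    [0,0,-0.25],
    [0,0,-0.25],
  ],
  jaw=[0.6,0.6,0.6,0.6,0.6,0.6,0.6],
)

```text
time: 22.23
tool_pos: [0.6539, -0.2506, 0.066]
tool_rot: [-3.139, -0.001, 1.54]
contact_force: [0.2, 0.4, 0.8]
opening: 0.0551
grip_force: 0.0
```

apply_moves(
  delta_pos=[
    [0,0,0],
    [0,0,0],
    [0,0,0],
    [0,0,0],
    [0,0,0],
    [0,0,0],
    [0,0,0],
  ],
  dr=[
    [0,0,0],
    [0,0,0],
    [0,0,0],
    [0,0,0],
    [0,0,0],
    [0,0,0],
    [0,0,0],
  ],
  jaw=[0.1,0.1,0.1,0.1,0.1,0.1,0.1],
  force=20,
)

```text
time: 22.82
tool_pos: [0.6544, -0.2513, 0.0682]
tool_rot: [-3.141, 0.0, 1.538]
contact_force: [-2.5, -0.2, 3.4]
opening: 0.0197
grip_force: 20.0
```

apply_moves(
  delta_pos=[
    [-0.022,0.002,0],
    [-0.043,0.0065,0],
    [-0.064,0.014,0],
    [-0.083,0.024,0],
    [-0.083,0.024,0],
  ],
  dr=[
    [0,0,-0.25],
    [0,0,-0.5],
    [0,0,-0.75],
    [0,0,-1],
    [0,0,-1],
  ],
  jaw=[0.1,0.1,0.1,0.1,0.1],
)

```text
time: 23.23
tool_pos: [0.6206, -0.2413, 0.0682]
tool_rot: [-3.141, 0.0, 1.034]
contact_force: [-2.6, -0.9, 2.9]
opening: 0.0196
grip_force: 20.0
```

apply_moves(
  delta_pos=[
    [-0.018,0.012,0],
    [-0.035,0.026,0],
    [-0.05,0.043,0],
    [-0.062,0.061,0],
    [-0.062,0.061,0],
  ],
  dr=[
    [0,0,-0.25],
    [0,0,-0.5],
    [0,0,-0.75],
    [0,0,-1],
    [0,0,-1],
  ],
  jaw=[0.1,0.1,0.1,0.1,0.1],
)

```text
time: 23.65
tool_pos: [0.5962, -0.2167, 0.0681]
tool_rot: [3.142, 0.001, 0.538]
contact_force: [-2.9, -0.0, 4.3]
opening: 0.0193
grip_force: 20.0
```

apply_moves(
  delta_pos=[
    [-0.01,0.0195,0],
    [-0.018,0.04,0],
    [-0.018,0.04,0],
    [-0.018,0.04,0],
  ],
  dr=[
    [0,0,-0.25],
    [0,0,-0.5],
    [0,0,-0.5],
    [0,0,-0.5],
  ],
  jaw=[0.1,0.1,0.1,0.1],
)

```text
time: 23.98
tool_pos: [0.5895, -0.2012, 0.0681]
tool_rot: [-3.142, 0.0, 0.296]
contact_force: [-3.9, -0.6, 5.9]
opening: 0.0195
grip_force: 20.0
```

apply_moves(
  delta_pos=[
    [0,0,0],
    [0,0,0],
    [0,0,0],
    [0,0,0.1],
    [0,0,0.2],
    [0,0,0.3],
    [0,0,0.3],
  ],
  dr=[
    [0,0,0],
    [0,0,0],
    [0,0,0],
    [0,0,0],
    [0,0,0.2],
    [0,0,0.45],
    [0,0,0.7],
  ],
  jaw=[0.6,0.6,0.6,0.6,0.6,0.6,0.6],
)

```text
time: 24.57
tool_pos: [0.5932, -0.2028, 0.1964]
tool_rot: [3.128, -0.007, 0.647]
contact_force: [1.9, 0.4, 1.2]
opening: 0.0547
grip_force: 0.0
```

apply_moves(
  delta_pos=[
    [0.1,0.2,0],
    [0.123,0.253,0],
    [0.123,0.253,0],
    [0.123,0.253,0],
    [0.123,0.253,0],
  ],
  dr=[
    [0,0,1],
    [0,0,1],
    [0,0,1],
    [0,0,1],
    [0,0,1],
  ],
  jaw=[0.6,0.6,0.6,0.6,0.6],
)

```text
time: 24.98
tool_pos: [0.6393, -0.0979, 0.187]
tool_rot: [-3.141, -0.0, 1.148]
contact_force: [-0.1, -0.0, -0.8]
opening: 0.0551
grip_force: 0.0
```

apply_moves(
  delta_pos=[
    [0,0,0],
    [0,0,0],
    [0,0,0],
    [0,0,0],
    [0,0,0],
  ],
  dr=[
    [0,0,0.8],
    [0,0,0.8],
    [0,0,0.8],
    [0,0,0.8],
    [0,0,0.8],
  ],
  jaw=[0.6,0.6,0.6,0.6,0.6],
)

```text
time: 25.4
tool_pos: [0.6384, -0.101, 0.1873]
tool_rot: [-3.141, 0.0, 1.536]
contact_force: [-0.2, 0.0, -0.1]
opening: 0.0553
grip_force: 0.0
```

Run:
```python
from h import *
np.set_printoptions(precision=4,suppress=True)
im,c,s=shot("wrist","w8");print(s["tool_pos"],s["tool_rot"],s["time"])
for P in([.639,-.1,.088],[.639,-.1,.04]):print(proj(c,P))
H=hsv(im).astype(int);d=(H[...,2]<60);d[:100]=0;d[250:]=0
for b in blobs(d,60):print(b)
```

```text
[ 0.6384 -0.101   0.1873] [-3.1413  0.0001  1.5356] 25.4
[317.8195 198.7053]
[317.8548 183.3689]
(np.int32(1382), np.float64(80.6), np.float64(136.4), np.int32(41), np.int32(127), np.int32(84), np.int32(21))
```

View pics/w8.png

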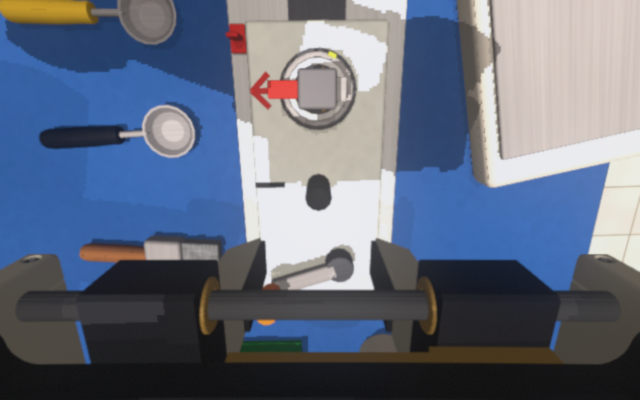

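The handle top is at (318,199), as predicted. The lever is unlocked with its knob at (268,305), the rotor is still aligned, and the mark is at (237,38). I'm gripping the handle across x so that the gripper body clears the rotor.

apply_moves(
  delta_pos=[
    [0.001,0.002,-0.1],
    [0.001,0.002,-0.2],
    [0.001,0.002,-0.28],
    [0.001,0.002,-0.326],
    [0.001,0.002,-0.326],
    [0.001,0.002,-0.326],
  ],
  dr=[
    [0,0,0],
    [0,0,0],
    [0,0,0],
    [0,0,0],
    [0,0,0],
    [0,0,0],
  ],
  jaw=[0.6,0.6,0.6,0.6,0.6,0.6],
)

```text
time: 25.95
tool_pos: [0.6386, -0.0995, 0.0566]
tool_rot: [-3.14, -0.0, 1.536]
contact_force: [-0.4, -0.4, 0.4]
opening: 0.0552
grip_force: 0.0
```

apply_moves(
  delta_pos=[
    [0,0,0],
    [0,0,0],
    [0,0,0],
    [0,0,0],
    [0,0,0],
    [0,0,0],
    [0,0,0],
  ],
  dr=[
    [0,0,0],
    [0,0,0],
    [0,0,0],
    [0,0,0],
    [0,0,0],
    [0,0,0],
    [0,0,0],
  ],
  jaw=[0.1,0.1,0.1,0.1,0.1,0.1,0.1],
  force=45,
)

```text
time: 26.53
tool_pos: [0.6388, -0.0991, 0.0578]
tool_rot: [-3.141, 0.0, 1.538]
contact_force: [-3.5, -0.5, 5.7]
opening: 0.0212
grip_force: 45.0
```

apply_moves(
  delta_pos=[
    [0,0.02,0],
    [0.001,0.04,0],
    [0.002,0.06,0],
    [0.002,0.08,0],
    [0.0025,0.1,0],
    [0.0025,0.1,0],
  ],
  dr=[
    [0,0,0],
    [0,0,0],
    [0,0,0],
    [0,0,0],
    [0,0,0],
    [0,0,0],
  ],
  jaw=[0.1,0.1,0.1,0.1,0.1,0.1],
)

```text
time: 27.03
tool_pos: [0.6398, -0.0585, 0.0578]
tool_rot: [-3.141, 0.0, 1.539]
contact_force: [-3.1, 0.8, 5.1]
opening: 0.0212
grip_force: 45.0
```

apply_moves(
  delta_pos=[
    [0,0.03,0],
    [0.002,0.06,0],
    [0.003,0.09,0],
    [0.003,0.12,0],
    [0.004,0.15,0],
    [0.005,0.18,0],
    [0.0055,0.21,0],
    [0.0055,0.21,0],
  ],
  dr=[
    [0,0,0],
    [0,0,0],
    [0,0,0],
    [0,0,0],
    [0,0,0],
    [0,0,0],
    [0,0,0],
    [0,0,0],
  ],
  jaw=[0.1,0.1,0.1,0.1,0.1,0.1,0.1,0.1],
)

```text
time: 27.7
tool_pos: [0.6421, 0.0268, 0.0578]
tool_rot: [3.141, -0.001, 1.539]
contact_force: [-2.5, 5.7, 5.6]
opening: 0.0212
grip_force: 45.0
```

Run:
```python
from h import *
np.set_printoptions(precision=4,suppress=True)
im,c,s=shot("wrist","w9");print(s["tool_pos"],s["tool_rot"],s["contact_force"])
print(proj(c,[.583,.031,.04]),proj(c,[.571,.034,.04]))
i8=cv2.imread("pics/w8.png");i3=cv2.imread("pics/w3.png")
si,cs,_=shot("side","s9");p=proj(cs,[.575,.033,.04]).astype(int)
q=proj(c,[.577,.033,.04]).astype(int);print(p,q)
r=lambda i,u,v,h:cv2.resize(i[max(0,v-h):v+h,max(0,u-h):u+h],(390,290),interpolation=cv2.INTER_CUBIC)
m=np.vstack([np.hstack([r(im[:,:,::-1],*q,40),r(si[:,:,::-1],*p,30)]),np.hstack([r(i8,240,40,38),r(i3,267,115,38)])])
cv2.imwrite("pics/m9.png",m)
```

```text
[0.6421 0.0268 0.0578] [ 3.1415 -0.0007  1.5392] [-2.5058  5.7377  5.5853]
[213.3917 239.4932] [191.6645 235.2959]
[282 204] [202 236]
```

View pics/m9.png

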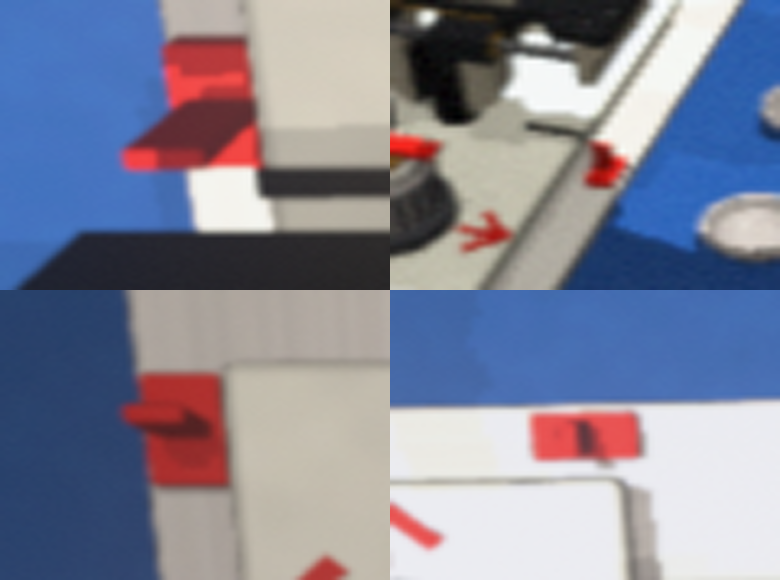

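Montage, top-left panel (wrist): the thin top edge of the blade is at (150,160) and the front end of the carriage's black line at (260,183), so the line is slightly short of the mark. The bottom-left panel (earlier view) shows the blade's top edge at (150,415).

Run:
```python
from h import *
np.set_printoptions(precision=4,suppress=True)
c=cam("wrist")
im=cv2.imread("pics/w9.png")[:,:,::-1]
a=pl(c,215.3,246.5,.04);b=pl(c,192.8,240.1,.04);print("ptr",a,"blade",b)
u=np.array([.026,1])
print("gap",((b-a)[:2]@u))
c8=cam("wrist",dict(tool_pos=np.array([.6384,-.101,.1873]),tool_rot=np.array([-3.1413,.0001,1.5356])))
b8=pl(c8,231.2,34.7,.04);print("blade w8",b8, "gap",(b8-a)[:2]@u)
# gray columns
H=hsv(im.copy()).astype(int)
for x in(186,190,194,198):print(x,[(int(r),*map(int,im[r,x])) for r in range(234,246)])
for x in(222,228,235):print(x,[int(im[r,x].sum()//3) for r in range(236,258)])
```

```text
ptr [0.5835 0.0266 0.04  ] blade [0.5712 0.0311 0.04  ]
gap 0.004109309114686989
blade w8 [0.5718 0.0294 0.04  ] gap 0.002495852775214008
186 [(234, 72, 118, 193), (235, 74, 117, 190), (236, 82, 113, 183), (237, 105, 107, 173), (238, 124, 104, 169), (239, 123, 104, 169), (240, 115, 105, 172), (241, 105, 108, 177), (242, 90, 113, 185), (243, 77, 116, 190), (244, 72, 116, 192), (245, 72, 117, 193)]
190 [(234, 89, 68, 104), (235, 98, 51, 69), (236, 131, 45, 56), (237, 194, 54, 60), (238, 232, 64, 66), (239, 241, 67, 69), (240, 242, 66, 68), (241, 238, 68, 77), (242, 207, 80, 113), (243, 136, 103, 161), (244, 86, 116, 187), (245, 74, 118, 192)]
194 [(234, 95, 44, 52), (235, 98, 44, 52), (236, 114, 45, 52), (237, 147, 47, 53), (238, 174, 51, 57), (239, 182, 53, 57), (240, 184, 52, 58), (241, 177, 54, 66), (242, 154, 72, 103), (243, 113, 95, 149), (244, 78, 106, 171), (245, 69, 109, 177)]
198 [(234, 96, 44, 51), (235, 98, 43, 50), (236, 110, 45, 52), (237, 133, 46, 53), (238, 151, 48, 53), (239, 158, 49, 54), (240, 159, 48, 54), (241, 154, 54, 65), (242, 129, 70, 101), (243, 96, 94, 148), (244, 76, 106, 171), (245, 69, 108, 175)]
222 [175, 176, 176, 176, 172, 149, 106, 63, 50, 49, 48, 49, 48, 60, 98, 144, 169, 173, 174, 174, 174, 173]
228 [177, 176, 177, 176, 171, 149, 105, 62, 49, 49, 49, 48, 48, 60, 100, 146, 169, 175, 175, 175, 174, 174]
235 [175, 175, 174, 173, 168, 146, 102, 63, 50, 50, 50, 49, 49, 69, 117, 156, 170, 173, 172, 173, 172, 172]
```

Run:
```python
from h import *
c=cam("wrist")
f=lambda p,y:(pl(c,*p,.04)[:2])
a=f((222,246),0);a2=f((235,246),0);b=f((190,239.8),0);b2=f((198,239.7),0)
print(a,a2,b,b2)
for y in(-.02,-.027,-.035):print((b-a)@[np.sin(-y),np.cos(y)],(b2-a)@[np.sin(-y),np.cos(y)])
```

```text
[0.58742127 0.02681814] [0.59489325 0.02657609] [0.56963572 0.03129687] [0.57419829 0.03121013]
0.0041221441580155385 0.004126667641238847
0.003996943279235646 0.004033410125071869
0.0038536171031699107 0.003926588369870393
```

apply_moves(
  delta_pos=[
    [0,0.005,0],
    [0.0003,0.01,0],
    [0.0003,0.01,0],
    [0.0003,0.01,0],
  ],
  dr=[
    [0,0,0],
    [0,0,0],
    [0,0,0],
    [0,0,0],
  ],
  jaw=[0.1,0.1,0.1,0.1],
)

```text
time: 28.13
tool_pos: [0.6421, 0.0281, 0.0578]
tool_rot: [-3.141, 0.001, 1.538]
contact_force: [-4.4, -3.4, 7.1]
opening: 0.0216
grip_force: 45.0
```

```bash
cat > gap.py <<'E'
from h import *
def gap(fn):
    im,c,s=shot("wrist",fn);print(s["tool_pos"],s["contact_force"])
    H=hsv(im).astype(int)
    pb=proj(c,[.5705,.0312,.04]).astype(int)
    cols=[];ys=[]
    red=(im[...,0].astype(int)>130)&(im[...,1]<90)&(im[...,2]<110)
    u=pb[0];r=np.nonzero(red[pb[1]-9:pb[1]+9,u-1:u+2].all(1))[0]+pb[1]-9
    a=proj(c,[.589,s["tool_pos"][1],.04]).astype(int)
    g=im[a[1]-12:a[1]+12,a[0]].sum(1)/3;k=np.nonzero(g<105)[0]+a[1]-12
    print("blade rows",r,"line rows",k)
    P=pl(c,u,r.mean(),.04);Q=pl(c,a[0],k.mean(),.04);d=(P-Q)[:2]
    print(P,Q,"gap",d@[np.sin(.028),np.cos(.028)])
E
python3 -c "from gap import *;gap('w10')"
```

```text
[0.64211781 0.0281467  0.05780927] [-4.35485706 -3.36482595  7.0892757 ]
blade rows [239 240 241 242 243 244] line rows [243 244 245 246 247 248 249 250]
[0.57011344 0.03157012 0.04      ] [0.58859451 0.02779986 0.04      ] gap 0.003251383418153202
```

apply_moves(
  delta_pos=[
    [0,0.004,0],
    [0,0.008,0],
    [0,0.008,0],
    [0,0.008,0],
  ],
  dr=[
    [0,0,0],
    [0,0,0],
    [0,0,0],
    [0,0,0],
  ],
  jaw=[0.1,0.1,0.1,0.1],
)

```text
time: 28.52
tool_pos: [0.6422, 0.031, 0.0578]
tool_rot: [-3.142, 0.002, 1.538]
contact_force: [-3.5, -4.3, 5.6]
opening: 0.0211
grip_force: 45.0
```

```bash
python3 -c "from gap import *;gap('w11')"
```

```text
[0.64218958 0.03101441 0.0578241 ] [-3.47254069 -4.33616414  5.61062452]
blade rows [243 244 245 246 247 248] line rows [243 244 245 246 247 248 249 250]
[0.57039107 0.03191394 0.04      ] [0.58866682 0.03066701 0.04      ] gap 0.0007347922421805128
```

apply_moves(
  delta_pos=[
    [0,0.002,0],
    [0,0.002,0],
    [0,0.002,0],
  ],
  dr=[
    [0,0,0],
    [0,0,0],
    [0,0,0],
  ],
  jaw=[0.1,0.1,0.1],
)

```text
time: 28.82
tool_pos: [0.6422, 0.0316, 0.0578]
tool_rot: [-3.142, 0.002, 1.538]
contact_force: [-3.1, -4.7, 5.4]
opening: 0.0211
grip_force: 45.0
```

```bash
python3 -c "from gap import *;gap('w12')"
```

```text
[0.64219145 0.03157668 0.05780499] [-3.12651406 -4.69361347  5.375838  ]
blade rows [244 245 246 247 248 249] line rows [243 244 245 246 247 248 249 250]
[0.57030771 0.0318507  0.04      ] [0.58867383 0.03123402 0.04      ] gap 0.00010225648398364998
```

apply_moves(
  delta_pos=[
    [0,0,0],
    [0,0,0],
    [0,0,0],
    [0,0,0],
    [0,0,0.1],
    [0,0,0.2],
    [0,0,0.3],
    [0,0,0.325],
  ],
  dr=[
    [0,0,0],
    [0,0,0],
    [0,0,0],
    [0,0,0],
    [0,0,0],
    [0,0,0],
    [0,0,-0.25],
    [0,0,-0.5],
  ],
  jaw=[0.6,0.6,0.6,0.6,0.6,0.6,0.6,0.6],
)

```text
time: 29.53
tool_pos: [0.6452, 0.0331, 0.1945]
tool_rot: [3.131, -0.003, 1.283]
contact_force: [0.7, -0.2, 1.4]
opening: 0.0549
grip_force: 0.0
```

apply_moves(
  delta_pos=[
    [-0.06,-0.1,0],
    [-0.123,-0.2,0],
    [-0.123,-0.255,0],
    [-0.123,-0.255,0],
    [-0.123,-0.255,0],
  ],
  dr=[
    [0,0,-1],
    [0,0,-1],
    [0,0,-1],
    [0,0,-1],
    [0,0,-1],
  ],
  jaw=[0.6,0.6,0.6,0.6,0.6],
)

```text
time: 29.95
tool_pos: [0.5928, -0.0707, 0.1873]
tool_rot: [3.141, -0.0, 0.781]
contact_force: [-0.2, 0.5, -0.3]
opening: 0.0552
grip_force: 0.0
```

apply_moves(
  delta_pos=[
    [0,0,0],
    [0,0,0],
    [0,0,0],
    [0,0,0],
    [0,0,0],
    [0,0,0],
    [0,0,0],
  ],
  dr=[
    [0,0,-0.96],
    [0,0,-0.96],
    [0,0,-0.96],
    [0,0,-0.96],
    [0,0,-0.96],
    [0,0,-0.96],
    [0,0,-0.96],
  ],
  jaw=[0.6,0.6,0.6,0.6,0.6,0.6,0.6],
)

```text
time: 30.53
tool_pos: [0.5933, -0.0684, 0.187]
tool_rot: [-3.141, 0.0, 0.314]
contact_force: [0.4, -0.2, -0.1]
opening: 0.0553
grip_force: 0.0
```

Run:
```python
from h import *
im,c,s=shot("wrist","w13");print(s["tool_pos"],s["tool_rot"],s["time"])
H=hsv(im).astype(int)
o=(H[...,0]>4)&(H[...,0]<18)&(H[...,1]>170)&(H[...,2]>100)
for b in blobs(o,40):print(b)
print(proj(c,[.5929,-.0705,.102]))
```

```text
[ 0.59327674 -0.06842881  0.18699547] [-3.14144902e+00  8.00343102e-05  3.13951239e-01] 30.5333
(np.int32(162), np.float64(317.1), np.float64(207.8), np.int32(310), np.int32(196), np.int32(21), np.int32(20))
[319.59895289 207.55398408]
```

apply_moves(
  delta_pos=[
    [0,0,-0.1],
    [0,0,-0.2],
    [0,0,-0.27],
    [0,0,-0.297],
    [0,0,-0.297],
    [0,0,-0.297],
  ],
  dr=[
    [0,0,0],
    [0,0,0],
    [0,0,0],
    [0,0,0],
    [0,0,0],
    [0,0,0],
  ],
  jaw=[0.6,0.6,0.6,0.6,0.6,0.6],
)

```text
time: 31.08
tool_pos: [0.5938, -0.0692, 0.0691]
tool_rot: [3.141, -0.001, 0.309]
contact_force: [-1.2, -0.5, -0.7]
opening: 0.0547
grip_force: 0.0
```

apply_moves(
  delta_pos=[
    [0,0,0],
    [0,0,0],
    [0,0,0],
    [0,0,0],
    [0,0,0],
    [0,0,0],
    [0,0,0],
  ],
  dr=[
    [0,0,0],
    [0,0,0],
    [0,0,0],
    [0,0,0],
    [0,0,0],
    [0,0,0],
    [0,0,0],
  ],
  jaw=[0.1,0.1,0.1,0.1,0.1,0.1,0.1],
  force=20,
)

```text
time: 31.67
tool_pos: [0.5933, -0.0694, 0.0688]
tool_rot: [3.141, -0.0, 0.308]
contact_force: [-1.2, -1.5, 1.9]
opening: 0.0198
grip_force: 20.0
```

apply_moves(
  delta_pos=[
    [0.008,-0.0205,0],
    [0.018,-0.04,0],
    [0.03,-0.058,0],
    [0.045,-0.074,0],
    [0.045,-0.074,0],
  ],
  dr=[
    [0,0,0.25],
    [0,0,0.5],
    [0,0,0.75],
    [0,0,1],
    [0,0,1],
  ],
  jaw=[0.1,0.1,0.1,0.1,0.1],
)

```text
time: 32.08
tool_pos: [0.6114, -0.0999, 0.0688]
tool_rot: [3.141, 0.001, 0.813]
contact_force: [-3.1, -2.4, 6.9]
opening: 0.0195
grip_force: 20.0
```

apply_moves(
  delta_pos=[
    [0.0165,-0.014,0],
    [0.035,-0.026,0],
    [0.054,-0.036,0],
    [0.075,-0.0435,0],
    [0.075,-0.0435,0],
  ],
  dr=[
    [0,0,0.25],
    [0,0,0.5],
    [0,0,0.75],
    [0,0,1],
    [0,0,1],
  ],
  jaw=[0.1,0.1,0.1,0.1,0.1],
)

```text
time: 32.5
tool_pos: [0.6415, -0.1172, 0.0688]
tool_rot: [3.141, 0.001, 1.312]
contact_force: [-1.8, -1.3, 5.0]
opening: 0.0196
grip_force: 20.0
```

apply_moves(
  delta_pos=[
    [0.0215,-0.0045,0],
    [0.043,-0.0065,0],
    [0.043,-0.0065,0],
    [0.043,-0.0065,0],
  ],
  dr=[
    [0,0,0.25],
    [0,0,0.5],
    [0,0,0.5],
    [0,0,0.5],
  ],
  jaw=[0.1,0.1,0.1,0.1],
)

```text
time: 32.83
tool_pos: [0.6582, -0.1197, 0.0689]
tool_rot: [-3.142, 0.002, 1.556]
contact_force: [-2.7, -3.6, 4.4]
opening: 0.0194
grip_force: 20.0
```

apply_moves(
  delta_pos=[
    [0,0,0],
    [0,0,0],
    [0,0,0],
    [0,0,0],
    [0,0,0.1],
    [0,0,0.2],
    [0,0,0.3],
    [0,0,0.4],
  ],
  dr=[
    [0,0,0],
    [0,0,0],
    [0,0,0],
    [0,0,0],
    [0,0,0],
    [0,0,0],
    [0,0,-0.25],
    [0,0,-0.5],
  ],
  jaw=[0.5,0.5,0.5,0.5,0.5,0.5,0.5,0.5],
)

```text
time: 33.5
tool_pos: [0.658, -0.1183, 0.2299]
tool_rot: [-3.141, -0.0, 1.302]
contact_force: [0.7, -0.4, 0.1]
opening: 0.046
grip_force: 0.0
```

apply_moves(
  delta_pos=[
    [-0.1,0.05,0.2],
    [-0.2,0.1,0.2],
    [-0.25,0.15,0.2],
    [-0.25,0.15,0.2],
    [-0.25,0.15,0.2],
  ],
  dr=[
    [0,0,-1],
    [0,0,-1],
    [0,0,-1],
    [0,0,-1],
    [0,0,-1],
  ],
  jaw=[0.5,0.5,0.5,0.5,0.5],
)

```text
time: 33.92
tool_pos: [0.5562, -0.0562, 0.3119]
tool_rot: [3.138, -0.003, 0.804]
contact_force: [1.5, -0.3, 0.5]
opening: 0.0458
grip_force: 0.0
```

apply_moves(
  delta_pos=[
    [-0.1,0.1,0],
    [-0.2,0.15,0],
    [-0.25,0.15,0],
    [-0.25,0.15,0],
    [-0.25,0.15,0],
  ],
  dr=[
    [0,0,-1],
    [0,0,-1],
    [0,0,-1],
    [0,0,-1],
    [0,0,-1],
  ],
  jaw=[0.5,0.5,0.5,0.5,0.5],
)

```text
time: 34.33
tool_pos: [0.4574, 0.0019, 0.3086]
tool_rot: [3.141, -0.001, 0.306]
contact_force: [0.2, -0.3, 0.3]
opening: 0.0459
grip_force: 0.0
```

apply_moves(
  delta_pos=[
    [0,0,0],
    [0,0,0],
    [0,0,0],
    [0,0,0],
    [0,0,0],
    [0,0,0],
  ],
  dr=[
    [0,0,-0.65],
    [0,0,-0.65],
    [0,0,-0.65],
    [0,0,-0.65],
    [0,0,-0.65],
    [0,0,-0.65],
  ],
  jaw=[0.5,0.5,0.5,0.5,0.5,0.5],
)

```text
time: 34.83
tool_pos: [0.459, 0.001, 0.308]
tool_rot: [3.142, 0.0, -0.013]
contact_force: [0.5, -0.1, -0.1]
opening: 0.0461
grip_force: 0.0
```

```bash
cat > tools.py <<'E'
from h import *
np.set_printoptions(precision=4,suppress=True)
def tools(fn,show=True):
    im,c,s=shot("wrist",fn);print(s["tool_pos"],s["tool_rot"],s["time"],s["opening"])
    H=hsv(im).astype(int);h,S,V=H[...,0],H[...,1],H[...,2]
    M=dict(yellow=(h>18)&(h<35)&(S>150)&(V>80),wood=(h>2)&(h<18)&(S>100)&(V>50)&(V<230),black=(V<50)&(S<140),green=(h>50)&(h<75)&(S>120)&(V>60),
      white=(S<70)&(V>150))
    for n,m in M.items():
        for b in blobs(m,150):
            l=cv2.connectedComponents(m.astype(np.uint8))[1];i=l[m&(l>0)]
            k=l[int(b[2]),int(b[1])]
            if k==0:continue
            yy,xx=np.nonzero(l==k);P=np.array([pl(c,*p,.01 if n!="green" else .02)[:2] for p in cv2.boxPoints(cv2.minAreaRect(np.c_[xx,yy].astype(np.float32)))])
            e=[P[1]-P[0],P[2]-P[1]];L=[np.linalg.norm(x) for x in e];d=e[int(L[1]>L[0])]
            print(n,b[:3],"c",P.mean(0),"len",max(L).round(3),min(L).round(3),"ang",np.arctan2(d[1],d[0]).round(3))
    return im,c,s
E
python3 - <<'E'
from tools import *
im,c,s=tools("w14")
cv2.imwrite("pics/w14.png",im[:,:,::-1])
E
```

```text
[0.459 0.001 0.308] [ 3.1416  0.0003 -0.0127] 34.8333 0.04607908528551365
yellow (np.int32(558), np.float64(278.7), np.float64(193.1)) c [0.4056 0.0577] len 0.072 0.015 ang 3.099
wood (np.int32(506), np.float64(446.1), np.float64(187.8)) c [ 0.4116 -0.1809] len 0.069 0.016 ang -0.104
wood (np.int32(1328), np.float64(322.4), np.float64(357.4)) c [ 0.1176 -0.0123] len 0.319 0.023 ang -1.582
black (np.int32(623), np.float64(263.1), np.float64(274.5)) c [0.2694 0.0912] len 0.111 0.049 ang -0.7
black (np.int32(512), np.float64(373.1), np.float64(276.3)) c [ 0.2643 -0.0878] len 0.105 0.047 ang -2.436
black (np.int32(8464), np.float64(461.2), np.float64(304.9)) c [ 0.2125 -0.2335] len 0.215 0.17 ang -1.565
green (np.int32(12381), np.float64(603.4), np.float64(121.9)) c [ 0.4985 -0.3576] len 0.232 0.104 ang 0.202
white (np.int32(21657), np.float64(327.3), np.float64(42.6)) c [ 0.6037 -0.0137] len 0.447 0.089 ang -1.595
white (np.int32(3197), np.float64(15.5), np.float64(141.9)) c [0.4888 0.3999] len 0.169 0.048 ang -0.297
white (np.int32(562), np.float64(462.1), np.float64(116.3)) c [ 0.5064 -0.1923] len 0.039 0.036 ang -0.067
white (np.int32(944), np.float64(355.2), np.float64(131.4)) c [ 0.4865 -0.0477] len 0.065 0.047 ang -0.548
white (np.int32(560), np.float64(178.9), np.float64(128.2)) c [0.4969 0.1859] len 0.037 0.032 ang 3.075
white (np.int32(166), np.float64(287.1), np.float64(132.3)) c [0.4909 0.042 ] len 0.027 0.013 ang 3.105
white (np.int32(807), np.float64(456.1), np.float64(149.8)) c [ 0.4651 -0.1888] len 0.041 0.039 ang -1.683
white (np.int32(345), np.float64(179.4), np.float64(158.9)) c [0.4555 0.1929] len 0.039 0.019 ang 3.008
white (np.int32(458), np.float64(194.5), np.float64(195.7)) c [0.4026 0.1783] len 0.07 0.015 ang -3.126
```

View pics/w14.png

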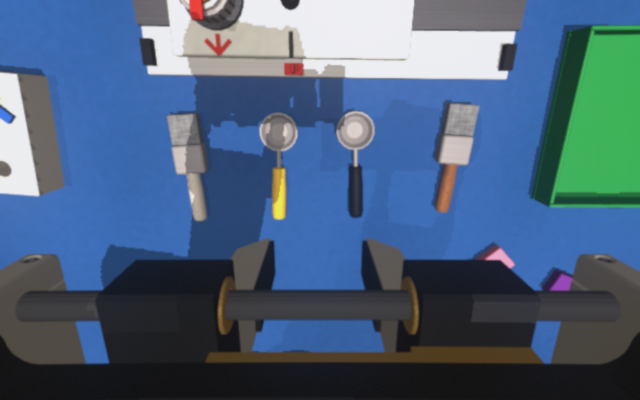

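The wrist picture shows the white brush's handle at (198,195), yellow at (279,193), black at (356,190) and wood at (446,188), with bowls at (278,132) and (355,131). The line at (291,43) meets the mark at (293,68). The tray's left edge runs from (571,27) to (537,205). The pink and purple things at (495,258) and (560,285) stay.

Run:
```python
from h import *
np.set_printoptions(precision=4,suppress=True)
c=cam("wrist");z=.012
D=dict(wh=((195,176),(200,217),(185,116)),ye=((279,170),(279,216),(278,132)),bk=((356,168),(356,214),(355,131)),wo=((450,166),(441,210),(461,106)))
for n,(a,b,h) in D.items():
    A,B,Hh=[pl(c,*p,z)[:2] for p in(a,b,h)];d=A-B;e=Hh-B
    g=B+.060*e/np.linalg.norm(e)
    print(n,"hand front",A,"end",B,"head",Hh,"yaw hand",np.arctan2(d[1],d[0]).round(3),"yaw all",np.arctan2(e[1],e[0]).round(3),"grip",g)
for p in((571,27),(537,203),(537,205)):print("tray edge",pl(c,*p,.04))
im,ct,_=shot("top","t3")
for src in(im,cv2.imread("pics/top0.png")[:,:,::-1].copy()):
    H=hsv(src).astype(int);m=(H[...,0]>50)&(H[...,0]<75)&(H[...,1]>120)&(H[...,2]>50);m[:,:390]=0;m[:150]=0;m[240:]=0
    yy,xx=np.nonzero(m);r=cv2.minAreaRect(np.c_[xx,yy].astype(np.float32))
    P=np.array([pl(ct,*p,.04)[:2] for p in cv2.boxPoints(r)]);print(P,P.mean(0))
```

```text
wh hand front [0.4333 0.173 ] end [0.372  0.1734] head [0.5148 0.1758] yaw hand -0.007 yaw all 0.016 grip [0.432  0.1744]
ye hand front [0.4404 0.0552] end [0.372  0.0585] head [0.4926 0.0539] yaw hand -0.049 yaw all -0.038 grip [0.432  0.0562]
bk hand front [ 0.4419 -0.0521] end [ 0.3737 -0.0536] head [ 0.4926 -0.0496] yaw hand 0.022 yaw all 0.034 grip [ 0.4336 -0.0516]
wo hand front [ 0.4429 -0.1821] end [ 0.3783 -0.1762] head [ 0.5228 -0.1876] yaw hand -0.091 yaw all -0.079 grip [ 0.4381 -0.1809]
tray edge [ 0.6082 -0.2894  0.04  ]
tray edge [ 0.3969 -0.292   0.04  ]
tray edge [ 0.394  -0.2925  0.04  ]
[[ 0.6055 -0.3048]
 [ 0.6111 -0.4998]
 [ 0.3884 -0.4963]
 [ 0.3829 -0.305 ]] [ 0.497  -0.4015]
[[ 0.6055 -0.3048]
 [ 0.6111 -0.4998]
 [ 0.3884 -0.4963]
 [ 0.3829 -0.305 ]] [ 0.497  -0.4015]
```

apply_moves(
  delta_pos=[
    [-0.068,0.138,-0.08],
    [-0.068,0.138,-0.18],
    [-0.068,0.138,-0.28],
    [-0.068,0.138,-0.38],
    [-0.068,0.138,-0.48],
    [-0.068,0.138,-0.56],
    [-0.068,0.138,-0.6],
    [-0.068,0.138,-0.6],
  ],
  dr=[
    [0,0,-0.055],
    [0,0,-0.055],
    [0,0,-0.055],
    [0,0,-0.055],
    [0,0,-0.055],
    [0,0,-0.055],
    [0,0,-0.055],
    [0,0,-0.055],
  ],
  jaw=[0.5,0.5,0.5,0.5,0.5,0.5,0.5,0.5],
)

```text
time: 35.6
tool_pos: [0.4285, 0.0566, 0.0649]
tool_rot: [3.142, 0.008, -0.043]
contact_force: [-0.4, -0.2, 0.5]
opening: 0.0461
grip_force: 0.0
```

Run:
```python
from tools import *
im,c,s=tools("w15")
```

```text
[0.4285 0.0566 0.0649] [ 3.1415  0.0081 -0.0425] 35.6 0.04606797754469323
wood (np.int32(1121), np.float64(336.1), np.float64(357.3)) c [0.3127 0.0468] len 0.133 0.011 ang -1.611
black (np.int32(3258), np.float64(192.8), np.float64(289.2)) c [0.363  0.1627] len 0.085 0.078 ang -1.616
black (np.int32(269), np.float64(264.0), np.float64(277.2)) c [0.387  0.0953] len 0.025 0.01 ang -0.376
black (np.int32(24464), np.float64(313.9), np.float64(379.4)) c [0.3066 0.0602] len 0.48 0.07 ang -1.612
white (np.int32(6185), np.float64(487.5), np.float64(116.2)) c [ 0.4873 -0.047 ] len 0.065 0.05 ang -0.577
white (np.int32(4254), np.float64(319.0), np.float64(124.6)) c [0.4861 0.058 ] len 0.066 0.05 ang -0.623
white (np.int32(7149), np.float64(119.2), np.float64(175.7)) c [0.4607 0.1822] len 0.118 0.039 ang -3.076
```

apply_moves(
  delta_pos=[
    [0,0.001,-0.06],
    [0,0.001,-0.11],
    [0,0.001,-0.14],
    [0,0.001,-0.158],
    [0,0.001,-0.158],
    [0,0.001,-0.158],
  ],
  dr=[
    [0,0,0],
    [0,0,0],
    [0,0,0],
    [0,0,0],
    [0,0,0],
    [0,0,0],
  ],
  jaw=[0.5,0.5,0.5,0.5,0.5,0.5],
)

```text
time: 36.15
tool_pos: [0.4322, 0.0569, 0.0062]
tool_rot: [3.142, -0.002, -0.044]
contact_force: [0.3, 0.6, 0.6]
opening: 0.0457
grip_force: 0.0
```

apply_moves(
  delta_pos=[
    [0,0,0],
    [0,0,0],
    [0,0,0],
    [0,0,0],
    [0,0,0],
    [0,0,0],
  ],
  dr=[
    [0,0,0],
    [0,0,0],
    [0,0,0],
    [0,0,0],
    [0,0,0],
    [0,0,0],
  ],
  jaw=[0.05,0.05,0.05,0.05,0.05,0.05],
  force=30,
)

```text
time: 36.65
tool_pos: [0.4314, 0.0569, 0.0055]
tool_rot: [3.142, -0.001, -0.044]
contact_force: [-0.0, 0.3, 3.6]
opening: 0.0183
grip_force: 30.0
```

apply_moves(
  delta_pos=[
    [0,0,0.08],
    [0,0,0.18],
    [0,0,0.28],
    [0,0,0.375],
    [0,0,0.375],
  ],
  dr=[
    [0,0,0],
    [0,0,0],
    [0,0,0],
    [0,0,0],
    [0,0,0],
  ],
  jaw=[0.05,0.05,0.05,0.05,0.05],
)

```text
time: 37.07
tool_pos: [0.4349, 0.0569, 0.1617]
tool_rot: [3.142, -0.012, -0.044]
contact_force: [0.9, 0.3, 0.4]
opening: 0.0186
grip_force: 30.0
```

apply_moves(
  delta_pos=[
    [0.05,-0.09,0],
    [0.1,-0.19,0],
    [0.1,-0.29,0],
    [0.1,-0.39,0],
    [0.1,-0.49,0],
    [0.1,-0.6,0],
    [0.1,-0.6,0],
    [0.1,-0.6,0],
  ],
  dr=[
    [0,0,-0.2],
    [0,0,-0.4],
    [0,0,-0.6],
    [0,0,-0.8],
    [0,0,-1],
    [0,0,-1],
    [0,0,-1],
    [0,0,-1],
  ],
  jaw=[0.05,0.05,0.05,0.05,0.05,0.05,0.05,0.05],
)

```text
time: 37.73
tool_pos: [0.4706, -0.1851, 0.1544]
tool_rot: [3.141, 0.001, -0.548]
contact_force: [-0.1, -0.2, 0.1]
opening: 0.0186
grip_force: 30.0
```

apply_moves(
  delta_pos=[
    [0.119,-0.09,0],
    [0.119,-0.19,0],
    [0.119,-0.29,0],
    [0.119,-0.39,0],
    [0.119,-0.49,0],
    [0.119,-0.522,0],
    [0.119,-0.522,0],
    [0.119,-0.522,0],
  ],
  dr=[
    [0,0,-0.2],
    [0,0,-0.4],
    [0,0,-0.6],
    [0,0,-0.8],
    [0,0,-1],
    [0,0,-1],
    [0,0,-1],
    [0,0,-1],
  ],
  jaw=[0.05,0.05,0.05,0.05,0.05,0.05,0.05,0.05],
)

```text
time: 38.4
tool_pos: [0.5188, -0.3907, 0.1541]
tool_rot: [3.142, 0.002, -1.044]
contact_force: [0.7, -0.6, 0.1]
opening: 0.0185
grip_force: 30.0
```

apply_moves(
  delta_pos=[
    [0,0,0],
    [0,0,0],
    [0,0,0],
    [0,0,0],
    [0,0,0],
    [0,0,0],
    [0,0,0],
  ],
  dr=[
    [0,0,-0.25],
    [0,0,-0.5],
    [0,0,-0.75],
    [0,0,-1],
    [0,0,-1],
    [0,0,-1],
    [0,0,-1],
  ],
  jaw=[0.05,0.05,0.05,0.05,0.05,0.05,0.05],
)

```text
time: 38.98
tool_pos: [0.5192, -0.3903, 0.1552]
tool_rot: [3.141, 0.0, -1.539]
contact_force: [0.0, -0.9, -0.8]
opening: 0.0184
grip_force: 30.0
```

```bash
cat > tray.py <<'E'
from h import *
np.set_printoptions(precision=4,suppress=True)
def tray(fn):
    im,c,s=shot("wrist",fn);print(s["tool_pos"],s["tool_rot"],s["time"],s["opening"])
    H=hsv(im).astype(int);m=((H[...,0]>45)&(H[...,0]<80)&(H[...,1]>100)&(H[...,2]>30)).astype(np.uint8);m[255:]=0
    ys,xs=np.nonzero(m);print("mask box",xs.min(),xs.max(),ys.min(),ys.max(),m.sum())
    n,l,st,_=cv2.connectedComponentsWithStats(m);k=1+np.argmax(st[1:,4])
    cn=max(cv2.findContours((l==k).astype(np.uint8),0,2)[0],key=cv2.contourArea)
    for p in cv2.approxPolyDP(cn,6,True)[:,0]:print(p,"rim",pl(c,*map(float,p),.04)[:2],"base",pl(c,*map(float,p),0)[:2])
E
python3 -c "from tray import *;tray('w16')"
```

```text
[ 0.5192 -0.3903  0.1552] [ 3.1414  0.0005 -1.5386] 38.9833 0.018418243939344357
mask box 208 494 48 254 40085
[208  48] rim [ 0.6053 -0.5021] base [ 0.6175 -0.5064]
[218 254] rim [ 0.6081 -0.3311] base [ 0.6207 -0.3102]
[261 254] rim [ 0.5692 -0.3323] base [ 0.5761 -0.3116]
[311 234] rim [ 0.5244 -0.3535] base [ 0.5246 -0.3358]
[310 198] rim [ 0.5261 -0.3871] base [ 0.5267 -0.3744]
[269 172] rim [ 0.561  -0.4088] base [ 0.5667 -0.3993]
[259 134] rim [ 0.5687 -0.44  ] base [ 0.5755 -0.4351]
[281  95] rim [ 0.5509 -0.4706] base [ 0.5551 -0.4702]
[313  82] rim [ 0.5262 -0.481 ] base [ 0.5267 -0.4821]
[355  95] rim [ 0.4932 -0.4725] base [ 0.4888 -0.4724]
[375 130] rim [ 0.4752 -0.4462] base [ 0.4683 -0.4422]
[367 171] rim [ 0.479  -0.4123] base [ 0.4726 -0.4033]
[325 199] rim [ 0.5132 -0.3866] base [ 0.5118 -0.3738]
[324 234] rim [ 0.5128 -0.3539] base [ 0.5114 -0.3363]
[374 254] rim [ 0.4667 -0.3356] base [ 0.4584 -0.3154]
[457 253] rim [ 0.3919 -0.3392] base [ 0.3726 -0.3195]
[493  62] rim [ 0.3908 -0.4992] base [ 0.3713 -0.503 ]
```

apply_moves(
  delta_pos=[
    [0,-0.003,-0.08],
    [0,-0.003,-0.16],
    [0,-0.003,-0.24],
    [0,-0.003,-0.3],
    [0,-0.003,-0.34],
    [0,-0.003,-0.359],
    [0,-0.003,-0.359],
    [0,-0.003,-0.359],
  ],
  dr=[
    [0,0,-0.06],
    [0,0,-0.06],
    [0,0,-0.06],
    [0,0,-0.06],
    [0,0,-0.06],
    [0,0,-0.06],
    [0,0,-0.06],
    [0,0,-0.06],
  ],
  jaw=[0.05,0.05,0.05,0.05,0.05,0.05,0.05,0.05],
)

```text
time: 39.7
tool_pos: [0.519, -0.393, 0.0119]
tool_rot: [-3.141, -0.0, -1.573]
contact_force: [0.0, 0.1, -0.9]
opening: 0.0183
grip_force: 30.0
```

apply_moves(
  delta_pos=[
    [0,0,0],
    [0,0,0],
    [0,0,0],
    [0,0,0],
    [0,0,0.1],
    [0,0,0.2],
    [0,0,0.3],
    [0,0,0.4],
  ],
  dr=[
    [0,0,0],
    [0,0,0],
    [0,0,0],
    [0,0,0],
    [0,0,0],
    [0,0,0],
    [0,0,0],
    [0,0,0],
  ],
  jaw=[0.35,0.35,0.35,0.35,0.35,0.35,0.35,0.35],
)

```text
time: 40.37
tool_pos: [0.5185, -0.3929, 0.1735]
tool_rot: [3.141, 0.0, -1.574]
contact_force: [0.3, -1.4, 0.5]
opening: 0.0319
grip_force: 0.0
```

Run:
```python
from h import *
im,c,s=shot("wrist","w17");print(s["tool_pos"],s["tool_rot"],s["time"],s["opening"])
H=hsv(im).astype(int)
m=(H[...,0]>18)&(H[...,0]<35)&(H[...,1]>120)&(H[...,2]>70)
w=(H[...,1]<90)&(H[...,2]>100);w[260:]=0
for n,k in(("ye",m),("steel",w)):
    for b in blobs(k,150):print(n,b[:3],pl(c,b[1],b[2],.015)[:2])
```

```text
[ 0.51852268 -0.3928807   0.17347265] [ 3.14144834e+00  1.25139865e-04 -1.57402724e+00] 40.3667 0.0318840340526636
ye (np.int32(1364), np.float64(317.1), np.float64(205.0)) [ 0.51956208 -0.36881519]
ye (np.int32(398), np.float64(73.8), np.float64(280.3)) [ 0.77992127 -0.28464086]
ye (np.int32(285), np.float64(386.2), np.float64(299.9)) [ 0.44376644 -0.25817799]
steel (np.int32(2750), np.float64(316.7), np.float64(119.1)) [ 0.51966213 -0.45274647]
steel (np.int32(4366), np.float64(114.4), np.float64(237.8)) [ 0.72807154 -0.33385659]
steel (np.int32(437), np.float64(266.7), np.float64(250.6)) [ 0.57256679 -0.31848759]
steel (np.int32(444), np.float64(369.1), np.float64(250.6)) [ 0.46518877 -0.31816325]
steel (np.int32(151), np.float64(599.5), np.float64(256.5)) [ 0.22549472 -0.31138991]
```

The yellow scoop lies in the tray. Next is the black one.

apply_moves(
  delta_pos=[
    [-0.05,0.1,0],
    [-0.1,0.2,0],
    [-0.15,0.3,0],
    [-0.2,0.4,0],
    [-0.2,0.5,0],
    [-0.2,0.5,0],
  ],
  dr=[
    [0,0,1],
    [0,0,1],
    [0,0,1],
    [0,0,1],
    [0,0,1],
    [0,0,1],
  ],
  jaw=[0.5,0.5,0.5,0.5,0.5,0.5],
)

```text
time: 40.92
tool_pos: [0.4366, -0.1881, 0.1717]
tool_rot: [3.141, 0.003, -1.072]
contact_force: [-0.3, 1.2, -0.4]
opening: 0.0459
grip_force: 0.0
```

apply_moves(
  delta_pos=[
    [-0.012,0.1,0],
    [-0.012,0.2,0],
    [-0.012,0.3,0],
    [-0.012,0.353,0],
    [-0.012,0.353,0],
  ],
  dr=[
    [0,0,1],
    [0,0,1],
    [0,0,1],
    [0,0,1],
    [0,0,1],
  ],
  jaw=[0.5,0.5,0.5,0.5,0.5],
)

```text
time: 41.33
tool_pos: [0.4338, -0.0485, 0.1718]
tool_rot: [-3.141, 0.0, -0.564]
contact_force: [-0.5, -0.4, 0.0]
opening: 0.0454
grip_force: 0.0
```

apply_moves(
  delta_pos=[
    [0,0,0],
    [0,0,0],
    [0,0,0],
    [0,0,0],
    [0,0,0],
    [0,0,0],
  ],
  dr=[
    [0,0,1],
    [0,0,1],
    [0,0,1],
    [0,0,1],
    [0,0,1],
    [0,0,1],
  ],
  jaw=[0.5,0.5,0.5,0.5,0.5,0.5],
)

```text
time: 41.83
tool_pos: [0.4343, -0.0525, 0.1716]
tool_rot: [3.141, -0.001, -0.079]
contact_force: [-0.3, 0.6, -0.5]
opening: 0.0455
grip_force: 0.0
```

apply_moves(
  delta_pos=[
    [0,0,0],
    [0,0,0],
    [0,0,0],
    [0,0,0],
  ],
  dr=[
    [0,0,0.2],
    [0,0,0.2],
    [0,0,0.2],
    [0,0,0.2],
  ],
  jaw=[0.5,0.5,0.5,0.5],
)

```text
time: 42.17
tool_pos: [0.434, -0.0521, 0.1715]
tool_rot: [3.141, -0.0, 0.021]
contact_force: [0.2, -0.5, -0.6]
opening: 0.0458
grip_force: 0.0
```

```bash
cat > look.py <<'E'
from h import *
np.set_printoptions(precision=4,suppress=True)
def look(fn,z=.012,amin=300):
    im,c,s=shot("wrist",fn);print(s["tool_pos"],s["tool_rot"],s["time"],s["opening"])
    H=hsv(im).astype(int)
    # anything that is not blue bench / green, in the free part of the view
    m=~((H[...,0]>95)&(H[...,0]<125)&(H[...,1]>90));m[238:]=0;m[:,:10]=0
    n,l,st,ce=cv2.connectedComponentsWithStats(m.astype(np.uint8))
    for i in range(1,n):
        if st[i,4]<amin or st[i,4]>30000:continue
        yy,xx=np.nonzero(l==i);P=np.array([pl(c,x,y,z)[:2] for x,y in zip(xx[::3],yy[::3])])
        ctr=P.mean(0);w,v=np.linalg.eigh(np.cov((P-ctr).T));d=v[:,1]*np.sign(v[0,1]);t=(P-ctr)@d;q=(P-ctr)@[-d[1],d[0]]
        lo=P[t<t.min()+.04];hi=P[t>t.max()-.04]
        print(st[i,4],"col",np.median(im[yy,xx],0),"c",ctr,"ang",np.arctan2(d[1],d[0]).round(3),"len",np.ptp(t).round(3),"wid",np.ptp(q).round(3),"end",(ctr+d*t.min()),"tip",(ctr+d*t.max()),"lo mean",lo.mean(0), "lo col",np.median(im[yy[::3],xx[::3]][t<t.min()+.04],0))
E
python3 -c "from look import *;look('w18')"
```

```text
[ 0.434  -0.0521  0.1715] [ 3.1414 -0.0001  0.0214] 42.1667 0.045780741160479664
21562 col [237. 238. 239.] c [ 0.575  -0.0447] ang -1.57 len 0.456 wid 0.039 end [0.5749 0.2092] tip [ 0.5752 -0.2464] lo mean [0.5745 0.1881] lo col [237. 237. 238.]
11300 col [22. 58. 44.] c [ 0.4725 -0.328 ] ang 0.182 len 0.222 wid 0.077 end [ 0.3763 -0.3457] tip [ 0.5946 -0.3055] lo mean [ 0.3997 -0.344 ] lo col [29. 81. 53.]
6331 col [173. 168. 167.] c [0.4598 0.176 ] ang 0.042 len 0.148 wid 0.052 end [0.37   0.1723] tip [0.518  0.1785] lo mean [0.3903 0.173 ] lo col [231. 227. 216.]
5600 col [167. 157. 157.] c [ 0.4688 -0.1848] ang -0.093 len 0.15 wid 0.047 end [ 0.3771 -0.1763] tip [ 0.5266 -0.1902] lo mean [ 0.3979 -0.1782] lo col [159. 105.  78.]
2685 col [113. 108. 109.] c [ 0.4916 -0.0498] ang 0.017 len 0.075 wid 0.051 end [ 0.4438 -0.0507] tip [ 0.5188 -0.0494] lo mean [ 0.4725 -0.05  ] lo col [106. 101. 104.]
506 col [43. 46. 59.] c [ 0.4102 -0.0524] ang 0.031 len 0.067 wid 0.009 end [ 0.3748 -0.0535] tip [ 0.4419 -0.0515] lo mean [ 0.395  -0.0529] lo col [44. 47. 61.]
```

apply_moves(
  delta_pos=[
    [0,0.001,-0.08],
    [0,0.001,-0.17],
    [0,0.001,-0.26],
    [0,0.001,-0.34],
    [0,0.001,-0.39],
    [0,0.001,-0.414],
    [0,0.001,-0.414],
    [0,0.001,-0.414],
  ],
  dr=[
    [0,0,0],
    [0,0,0],
    [0,0,0],
    [0,0,0],
    [0,0,0],
    [0,0,0],
    [0,0,0],
    [0,0,0],
  ],
  jaw=[0.5,0.5,0.5,0.5,0.5,0.5,0.5,0.5],
)

```text
time: 42.88
tool_pos: [0.4339, -0.0515, 0.0058]
tool_rot: [-3.141, 0.001, 0.024]
contact_force: [-0.5, -0.7, 0.9]
opening: 0.0461
grip_force: 0.0
```

apply_moves(
  delta_pos=[
    [0,0,0],
    [0,0,0],
    [0,0,0],
    [0,0,0],
    [0,0,0],
    [0,0,0],
  ],
  dr=[
    [0,0,0],
    [0,0,0],
    [0,0,0],
    [0,0,0],
    [0,0,0],
    [0,0,0],
  ],
  jaw=[0.05,0.05,0.05,0.05,0.05,0.05],
  force=30,
)

```text
time: 43.38
tool_pos: [0.4343, -0.0516, 0.0065]
tool_rot: [3.141, -0.001, 0.026]
contact_force: [-0.8, -0.3, 5.0]
opening: 0.0185
grip_force: 30.0
```

apply_moves(
  delta_pos=[
    [0,0,0.08],
    [0,0,0.18],
    [0,0,0.28],
    [0,0,0.375],
    [0,0,0.375],
  ],
  dr=[
    [0,0,0],
    [0,0,0],
    [0,0,0],
    [0,0,0],
    [0,0,0],
  ],
  jaw=[0.05,0.05,0.05,0.05,0.05],
)

```text
time: 43.8
tool_pos: [0.4376, -0.0524, 0.1626]
tool_rot: [3.138, -0.012, 0.026]
contact_force: [0.8, -0.4, -0.0]
opening: 0.0182
grip_force: 30.0
```

apply_moves(
  delta_pos=[
    [0.05,-0.09,0],
    [0.1,-0.19,0],
    [0.1,-0.29,0],
    [0.1,-0.39,0],
    [0.1,-0.49,0],
    [0.1,-0.5,0],
    [0.1,-0.5,0],
  ],
  dr=[
    [0,0,0.2],
    [0,0,0.4],
    [0,0,0.6],
    [0,0,0.8],
    [0,0,1],
    [0,0,1],
    [0,0,1],
  ],
  jaw=[0.05,0.05,0.05,0.05,0.05,0.05,0.05],
)

```text
time: 44.38
tool_pos: [0.4733, -0.2535, 0.1551]
tool_rot: [-3.141, 0.0, 0.521]
contact_force: [-0.3, -0.4, -0.2]
opening: 0.0182
grip_force: 30.0
```

apply_moves(
  delta_pos=[
    [0,-0.09,0],
    [0,-0.19,0],
    [0,-0.29,0],
    [0,-0.39,0],
    [0,-0.42,0],
    [0,-0.42,0],
    [0,-0.42,0],
  ],
  dr=[
    [0,0,0.2],
    [0,0,0.4],
    [0,0,0.6],
    [0,0,0.8],
    [0,0,1],
    [0,0,1],
    [0,0,1],
  ],
  jaw=[0.05,0.05,0.05,0.05,0.05,0.05,0.05],
)

```text
time: 44.97
tool_pos: [0.4739, -0.418, 0.1551]
tool_rot: [-3.14, -0.001, 1.023]
contact_force: [0.9, 0.6, -0.6]
opening: 0.018
grip_force: 30.0
```

apply_moves(
  delta_pos=[
    [0,0,0],
    [0,0,0],
    [0,0,0],
    [0,0,0],
    [0,0,0],
    [0,0,0],
    [0,0,0],
  ],
  dr=[
    [0,0,0.25],
    [0,0,0.5],
    [0,0,0.75],
    [0,0,1],
    [0,0,1],
    [0,0,1],
    [0,0,1],
  ],
  jaw=[0.05,0.05,0.05,0.05,0.05,0.05,0.05],
)

```text
time: 45.55
tool_pos: [0.4744, -0.418, 0.1561]
tool_rot: [-3.142, -0.0, 1.522]
contact_force: [0.2, 0.1, 0.1]
opening: 0.0183
grip_force: 30.0
```

apply_moves(
  delta_pos=[
    [0.001,-0.006,-0.08],
    [0.001,-0.006,-0.16],
    [0.001,-0.006,-0.24],
    [0.001,-0.006,-0.3],
    [0.001,-0.006,-0.34],
    [0.001,-0.006,-0.36],
    [0.001,-0.006,-0.36],
    [0.001,-0.006,-0.36],
  ],
  dr=[
    [0,0,0.1],
    [0,0,0.1],
    [0,0,0.1],
    [0,0,0.1],
    [0,0,0.1],
    [0,0,0.1],
    [0,0,0.1],
    [0,0,0.1],
  ],
  jaw=[0.05,0.05,0.05,0.05,0.05,0.05,0.05,0.05],
)

```text
time: 46.22
tool_pos: [0.4746, -0.4216, 0.0122]
tool_rot: [3.141, 0.0, 1.574]
contact_force: [0.2, 0.5, 0.7]
opening: 0.0186
grip_force: 30.0
```

apply_moves(
  delta_pos=[
    [0,0,0],
    [0,0,0],
    [0,0,0],
    [0,0,0],
    [0,0,0.1],
    [0,0,0.2],
    [0,0,0.3],
    [0,0,0.4],
  ],
  dr=[
    [0,0,0],
    [0,0,0],
    [0,0,0],
    [0,0,0],
    [0,0,0],
    [0,0,0],
    [0,0,0],
    [0,0,0],
  ],
  jaw=[0.32,0.32,0.32,0.32,0.32,0.32,0.32,0.32],
)

```text
time: 46.88
tool_pos: [0.4741, -0.4217, 0.1739]
tool_rot: [3.142, -0.0, 1.575]
contact_force: [1.0, -0.3, -1.0]
opening: 0.0295
grip_force: 0.0
```

```bash
cat > intray.py <<'E'
from h import *
np.set_printoptions(precision=4,suppress=True)
def intray(fn):
    im,c,s=shot("wrist",fn);print(s["tool_pos"],s["tool_rot"],s["time"],s["opening"])
    H=hsv(im).astype(int);h,S,V=H[...,0],H[...,1],H[...,2]
    M=dict(ye=(h>18)&(h<35)&(S>120)&(V>70),wood=(h<18)&(S>70)&(V>50),steel=(S<90)&(V>90),black=(V<75)&(S<140))
    for n,m in M.items():
        m=m.copy();m[250:]=0
        for b in blobs(m,120):
            P=pl(c,b[1],b[2],.015)[:2]
            if abs(P[0]-.497)<.11 and abs(P[1]+.406)<.095:print(n,b[:3],P,"box",b[3:])
E
python3 -c "from intray import *;intray('w19')"
```

```text
[ 0.4741 -0.4217  0.1739] [ 3.1416 -0.0001  1.5754] 46.8833 0.02952562102438248
ye (np.int32(1701), np.float64(366.5), np.float64(123.3)) [ 0.5196 -0.3657] box (np.int32(356), np.int32(83), np.int32(24), np.int32(84))
steel (np.int32(2716), np.float64(318.6), np.float64(121.6)) [ 0.4751 -0.3644] box (np.int32(291), np.int32(90), np.int32(56), np.int32(83))
steel (np.int32(2147), np.float64(362.4), np.float64(210.5)) [ 0.5198 -0.4517] box (np.int32(337), np.int32(167), np.int32(52), np.int32(71))
steel (np.int32(195), np.float64(272.9), np.float64(245.3)) [ 0.4282 -0.4908] box (np.int32(255), np.int32(239), np.int32(31), np.int32(11))
steel (np.int32(196), np.float64(362.8), np.float64(245.4)) [ 0.522  -0.4904] box (np.int32(351), np.int32(238), np.int32(31), np.int32(12))
black (np.int32(1152), np.float64(318.5), np.float64(208.2)) [ 0.4755 -0.4495] box (np.int32(310), np.int32(172), np.int32(18), np.int32(72))
```

Both scoops are in the tray with a clear gap. Now the wooden brush.

apply_moves(
  delta_pos=[
    [-0.03,0.1,0],
    [-0.06,0.2,0],
    [-0.09,0.3,0],
    [-0.09,0.4,0],
    [-0.09,0.5,0],
    [-0.09,0.6,0],
    [-0.09,0.6,0],
  ],
  dr=[
    [0,0,-1],
    [0,0,-1],
    [0,0,-1],
    [0,0,-1],
    [0,0,-1],
    [0,0,-1],
    [0,0,-1],
  ],
  jaw=[0.5,0.5,0.5,0.5,0.5,0.5,0.5],
)

```text
time: 47.52
tool_pos: [0.4372, -0.1757, 0.172]
tool_rot: [-3.139, -0.002, 1.08]
contact_force: [-0.9, 0.6, 0.1]
opening: 0.0458
grip_force: 0.0
```

apply_moves(
  delta_pos=[
    [0,0,0],
    [0,0,0],
    [0,0,0],
    [0,0,0],
    [0,0,0],
  ],
  dr=[
    [0,0,-1],
    [0,0,-1],
    [0,0,-1],
    [0,0,-1],
    [0,0,-1],
  ],
  jaw=[0.5,0.5,0.5,0.5,0.5],
)

```text
time: 47.93
tool_pos: [0.4385, -0.1821, 0.172]
tool_rot: [3.141, -0.0, 0.571]
contact_force: [-0.4, 0.0, -0.9]
opening: 0.0456
grip_force: 0.0
```

apply_moves(
  delta_pos=[
    [0,0,0],
    [0,0,0],
    [0,0,0],
    [0,0,0],
    [0,0,0],
  ],
  dr=[
    [0,0,-1],
    [0,0,-1],
    [0,0,-1],
    [0,0,-1],
    [0,0,-1],
  ],
  jaw=[0.5,0.5,0.5,0.5,0.5],
)

```text
time: 48.35
tool_pos: [0.4384, -0.1821, 0.172]
tool_rot: [3.141, -0.0, 0.075]
contact_force: [1.0, 1.2, -0.7]
opening: 0.0459
grip_force: 0.0
```

apply_moves(
  delta_pos=[
    [0,0,0],
    [0,0,0],
    [0,0,0],
    [0,0,0],
    [0,0,0],
    [0,0,0],
  ],
  dr=[
    [0,0,-0.33],
    [0,0,-0.33],
    [0,0,-0.33],
    [0,0,-0.33],
    [0,0,-0.33],
    [0,0,-0.33],
  ],
  jaw=[0.5,0.5,0.5,0.5,0.5,0.5],
)

```text
time: 48.85
tool_pos: [0.4383, -0.1819, 0.1719]
tool_rot: [3.141, 0.0, -0.086]
contact_force: [-0.7, 0.9, 0.5]
opening: 0.0461
grip_force: 0.0
```

```bash
python3 -c "from look import *;look('w20')"
```

```text
[ 0.4383 -0.1819  0.1719] [ 3.1415  0.     -0.0864] 48.85 0.046084419193951315
21841 col [237. 237. 242.] c [ 0.5816 -0.0772] ang 1.522 len 0.319 wid 0.053 end [ 0.5736 -0.2422] tip [0.589  0.0765] lo mean [ 0.5739 -0.2221] lo col [237. 237. 242.]
5028 col [111. 105. 103.] c [ 0.4691 -0.1857] ang -0.092 len 0.148 wid 0.042 end [ 0.379  -0.1775] tip [ 0.5262 -0.191 ] lo mean [ 0.3994 -0.1794] lo col [169. 110.  79.]
```

apply_moves(
  delta_pos=[
    [-0.003,-0.002,-0.08],
    [-0.003,-0.002,-0.17],
    [-0.003,-0.002,-0.26],
    [-0.003,-0.002,-0.34],
    [-0.003,-0.002,-0.39],
    [-0.003,-0.002,-0.415],
    [-0.003,-0.002,-0.415],
    [-0.003,-0.002,-0.415],
  ],
  dr=[
    [0,0,0],
    [0,0,0],
    [0,0,0],
    [0,0,0],
    [0,0,0],
    [0,0,0],
    [0,0,0],
    [0,0,0],
  ],
  jaw=[0.5,0.5,0.5,0.5,0.5,0.5,0.5,0.5],
)

```text
time: 49.57
tool_pos: [0.4375, -0.1829, 0.0063]
tool_rot: [3.141, -0.0, -0.089]
contact_force: [0.9, 0.5, 0.1]
opening: 0.046
grip_force: 0.0
```

apply_moves(
  delta_pos=[
    [0,0,0],
    [0,0,0],
    [0,0,0],
    [0,0,0],
    [0,0,0],
    [0,0,0],
  ],
  dr=[
    [0,0,0],
    [0,0,0],
    [0,0,0],
    [0,0,0],
    [0,0,0],
    [0,0,0],
  ],
  jaw=[0.05,0.05,0.05,0.05,0.05,0.05],
  force=30,
)

```text
time: 50.07
tool_pos: [0.438, -0.1832, 0.0071]
tool_rot: [3.14, -0.002, -0.089]
contact_force: [-0.2, 0.5, 7.3]
opening: 0.0389
grip_force: 30.0
```

apply_moves(
  delta_pos=[
    [0,0,0.08],
    [0,0,0.18],
    [0,0,0.28],
    [0,0,0.375],
    [0,0,0.375],
  ],
  dr=[
    [0,0,0],
    [0,0,0],
    [0,0,0],
    [0,0,0],
    [0,0,0],
  ],
  jaw=[0.05,0.05,0.05,0.05,0.05],
)

```text
time: 50.48
tool_pos: [0.4405, -0.1846, 0.1631]
tool_rot: [3.135, -0.012, -0.089]
contact_force: [1.8, -1.2, -0.9]
opening: 0.0394
grip_force: 30.0
```

apply_moves(
  delta_pos=[
    [0,-0.09,0],
    [0,-0.19,0],
    [-0.006,-0.29,0],
    [-0.006,-0.39,0],
    [-0.006,-0.49,0],
    [-0.006,-0.52,0],
    [-0.006,-0.52,0],
  ],
  dr=[
    [0,0,-0.2],
    [0,0,-0.4],
    [0,0,-0.6],
    [0,0,-0.8],
    [0,0,-1],
    [0,0,-1],
    [0,0,-1],
  ],
  jaw=[0.05,0.05,0.05,0.05,0.05,0.05,0.05],
)

```text
time: 51.07
tool_pos: [0.4339, -0.3937, 0.155]
tool_rot: [3.141, -0.0, -0.592]
contact_force: [-1.3, -0.0, -1.2]
opening: 0.0396
grip_force: 30.0
```

apply_moves(
  delta_pos=[
    [0,0,0],
    [0,0,0],
    [0,0,0],
    [0,0,0],
    [0,0,0],
    [0,0,0],
  ],
  dr=[
    [0,0,-0.25],
    [0,0,-0.5],
    [0,0,-0.75],
    [0,0,-1],
    [0,0,-1],
    [0,0,-1],
  ],
  jaw=[0.05,0.05,0.05,0.05,0.05,0.05],
)

```text
time: 51.57
tool_pos: [0.4348, -0.3893, 0.1558]
tool_rot: [3.142, 0.001, -1.084]
contact_force: [-0.3, 0.4, -0.6]
opening: 0.0393
grip_force: 30.0
```

apply_moves(
  delta_pos=[
    [0,0,0],
    [0,0,0],
    [0,0,0],
    [0,0,0],
    [0,0,0],
    [0,0,0],
    [0,0,0],
  ],
  dr=[
    [0,0,-0.25],
    [0,0,-0.5],
    [0,0,-0.75],
    [0,0,-0.97],
    [0,0,-0.97],
    [0,0,-0.97],
    [0,0,-0.97],
  ],
  jaw=[0.05,0.05,0.05,0.05,0.05,0.05,0.05],
)

```text
time: 52.15
tool_pos: [0.4348, -0.3903, 0.1559]
tool_rot: [3.141, 0.0, -1.569]
contact_force: [0.2, 0.7, -0.1]
opening: 0.0396
grip_force: 30.0
```

The opening of 39 mm means the pads closed on the brush's head, not its handle, and there isn't room in the tray to open that wide. I'll set it back on the bench and regrip on the handle.

apply_moves(
  delta_pos=[
    [0,0.09,0],
    [0,0.19,0],
    [0,0.29,0],
    [0,0.39,0],
    [0,0.49,0],
    [0,0.55,0],
    [0,0.55,0],
    [0,0.55,0],
  ],
  dr=[
    [0,0,0],
    [0,0,0],
    [0,0,0],
    [0,0,0],
    [0,0,0],
    [0,0,0],
    [0,0,0],
    [0,0,0],
  ],
  jaw=[0.05,0.05,0.05,0.05,0.05,0.05,0.05,0.05],
)

```text
time: 52.82
tool_pos: [0.4349, -0.1697, 0.1563]
tool_rot: [-3.141, -0.001, -1.569]
contact_force: [0.4, 0.4, -0.0]
opening: 0.0395
grip_force: 30.0
```

apply_moves(
  delta_pos=[
    [0,0,-0.08],
    [0,0,-0.16],
    [0,0,-0.24],
    [0,0,-0.3],
    [0,0,-0.34],
    [0,0,-0.368],
    [0,0,-0.368],
    [0,0,-0.368],
  ],
  dr=[
    [0,0,0],
    [0,0,0],
    [0,0,0],
    [0,0,0],
    [0,0,0],
    [0,0,0],
    [0,0,0],
    [0,0,0],
  ],
  jaw=[0.05,0.05,0.05,0.05,0.05,0.05,0.05,0.05],
)

```text
time: 53.48
tool_pos: [0.4347, -0.1717, 0.0084]
tool_rot: [3.141, 0.0, -1.574]
contact_force: [0.4, 0.6, 0.1]
opening: 0.0397
grip_force: 30.0
```

apply_moves(
  delta_pos=[
    [0,0,0],
    [0,0,0],
    [0,0,0],
    [0,0,0],
    [0,0,0.1],
    [0,0,0.2],
    [0,0,0.3],
    [0,0,0.4],
  ],
  dr=[
    [0,0,0],
    [0,0,0],
    [0,0,0],
    [0,0,0],
    [0,0,0],
    [0,0,0],
    [0,0,0],
    [0,0,0],
  ],
  jaw=[0.7,0.7,0.7,0.7,0.7,0.7,0.7,0.7],
)

```text
time: 54.15
tool_pos: [0.4344, -0.1704, 0.1709]
tool_rot: [3.142, -0.0, -1.574]
contact_force: [1.3, 0.1, -0.3]
opening: 0.0643
grip_force: 0.0
```

apply_moves(
  delta_pos=[
    [0,0,0],
    [0,0,0],
    [0,0,0],
  ],
  dr=[
    [0,0,0],
    [0,0,0],
    [0,0,0],
  ],
  jaw=[0.7,0.7,0.7],
)

```text
time: 54.4
tool_pos: [0.4344, -0.1704, 0.1686]
tool_rot: [3.142, -0.0, -1.574]
contact_force: [0.8, -0.3, 0.6]
opening: 0.0644
grip_force: 0.0
```

```bash
python3 -c "
from look import *;look('w21')
im=cv2.imread('pics/w21.png')[:,:,::-1].copy();c=cam('wrist');H=hsv(im).astype(int)
m=(H[...,0]<18)&(H[...,1]>70)&(H[...,2]>60);m[250:]=0
for b in blobs(m,150):print('wood',b,pl(c,b[1],b[2],.015)[:2],pl(c,b[1],b[4],.015)[:2],pl(c,b[1],b[4]+b[6],.015)[:2])
"
```

```text
[ 0.4344 -0.1704  0.1686] [ 3.1415 -0.     -1.574 ] 54.4 0.0644267797584163
6357 col [ 46. 128.  69.] c [ 0.4993 -0.3182] ang -0.009 len 0.239 wid 0.018 end [ 0.3866 -0.3172] tip [ 0.6255 -0.3193] lo mean [ 0.4075 -0.3177] lo col [ 45.5 117.5  66. ]
6625 col [235. 157. 188.] c [ 0.2662 -0.2385] ang -0.817 len 0.155 wid 0.047 end [ 0.2014 -0.1694] tip [ 0.3078 -0.2828] lo mean [ 0.2162 -0.1848] lo col [228.  131.5 162. ]
5145 col [153. 149. 149.] c [ 0.4355 -0.2022] ang 1.559 len 0.147 wid 0.042 end [ 0.4348 -0.2594] tip [ 0.4366 -0.1122] lo mean [ 0.4349 -0.2398] lo col [151. 148. 148.]
23236 col [186.5 185.  191. ] c [ 0.6345 -0.183 ] ang 0.01 len 0.166 wid 0.136 end [ 0.5509 -0.1838] tip [ 0.7168 -0.1821] lo mean [ 0.5717 -0.1834] lo col [229. 229. 230.]
wood (np.int32(1125), np.float64(316.6), np.float64(206.1), np.int32(308), np.int32(173), np.int32(18), np.int32(67)) [ 0.4353 -0.1468] [ 0.4352 -0.1802] [ 0.4354 -0.1102]
```

apply_moves(
  delta_pos=[
    [0.002,0.0185,-0.08],
    [0.002,0.0185,-0.17],
    [0.002,0.0185,-0.26],
    [0.002,0.0185,-0.34],
    [0.002,0.0185,-0.39],
    [0.002,0.0185,-0.406],
    [0.002,0.0185,-0.406],
    [0.002,0.0185,-0.406],
  ],
  dr=[
    [0,0,0],
    [0,0,0],
    [0,0,0],
    [0,0,0],
    [0,0,0],
    [0,0,0],
    [0,0,0],
    [0,0,0],
  ],
  jaw=[0.5,0.5,0.5,0.5,0.5,0.5,0.5,0.5],
)

```text
time: 55.12
tool_pos: [0.4354, -0.1632, 0.0062]
tool_rot: [3.14, 0.001, -1.574]
contact_force: [0.3, -1.0, 0.2]
opening: 0.046
grip_force: 0.0
```

apply_moves(
  delta_pos=[
    [0,0,0],
    [0,0,0],
    [0,0,0],
    [0,0,0],
    [0,0,0],
    [0,0,0],
  ],
  dr=[
    [0,0,0],
    [0,0,0],
    [0,0,0],
    [0,0,0],
    [0,0,0],
    [0,0,0],
  ],
  jaw=[0.05,0.05,0.05,0.05,0.05,0.05],
  force=30,
)

```text
time: 55.62
tool_pos: [0.4359, -0.1635, 0.007]
tool_rot: [-3.141, -0.001, -1.574]
contact_force: [-1.0, 0.5, 6.4]
opening: 0.0181
grip_force: 30.0
```

apply_moves(
  delta_pos=[
    [0,0,0.08],
    [0,0,0.18],
    [0,0,0.28],
    [0,0,0.35],
    [0,0,0.35],
  ],
  dr=[
    [0,0,0],
    [0,0,0],
    [0,0,0],
    [0,0,0],
    [0,0,0],
  ],
  jaw=[0.05,0.05,0.05,0.05,0.05],
)

```text
time: 56.03
tool_pos: [0.4384, -0.1648, 0.152]
tool_rot: [-3.132, -0.005, -1.574]
contact_force: [1.4, -0.4, -0.7]
opening: 0.0187
grip_force: 30.0
```

apply_moves(
  delta_pos=[
    [-0.02,-0.09,0],
    [-0.02,-0.19,0],
    [-0.02,-0.29,0],
    [-0.02,-0.39,0],
    [-0.02,-0.49,0],
    [-0.02,-0.564,0],
    [-0.02,-0.564,0],
    [-0.02,-0.564,0],
  ],
  dr=[
    [0,0,0],
    [0,0,0],
    [0,0,0],
    [0,0,0],
    [0,0,0],
    [0,0,0],
    [0,0,0],
    [0,0,0],
  ],
  jaw=[0.05,0.05,0.05,0.05,0.05,0.05,0.05,0.05],
)

```text
time: 56.7
tool_pos: [0.4267, -0.3897, 0.1449]
tool_rot: [3.14, 0.002, -1.577]
contact_force: [-1.0, 1.2, -0.8]
opening: 0.0183
grip_force: 30.0
```

apply_moves(
  delta_pos=[
    [0,0,-0.08],
    [0,0,-0.16],
    [0,0,-0.24],
    [0,0,-0.29],
    [0,0,-0.32],
    [0,0,-0.336],
    [0,0,-0.336],
    [0,0,-0.336],
  ],
  dr=[
    [0,0,0],
    [0,0,0],
    [0,0,0],
    [0,0,0],
    [0,0,0],
    [0,0,0],
    [0,0,0],
    [0,0,0],
  ],
  jaw=[0.05,0.05,0.05,0.05,0.05,0.05,0.05,0.05],
)

```text
time: 57.37
tool_pos: [0.4277, -0.3875, 0.012]
tool_rot: [3.141, 0.001, -1.573]
contact_force: [0.6, -0.6, -0.4]
opening: 0.0181
grip_force: 30.0
```

apply_moves(
  delta_pos=[
    [0,0,0],
    [0,0,0],
    [0,0,0],
    [0,0,0],
    [0,0,0.1],
    [0,0,0.2],
    [0,0,0.3],
    [0,0,0.4],
  ],
  dr=[
    [0,0,0],
    [0,0,0],
    [0,0,0],
    [0,0,0],
    [0,0,0],
    [0,0,0],
    [0,0,0],
    [0,0,0],
  ],
  jaw=[0.27,0.27,0.27,0.27,0.27,0.27,0.27,0.27],
)

```text
time: 58.03
tool_pos: [0.4273, -0.3886, 0.1737]
tool_rot: [3.141, 0.0, -1.574]
contact_force: [0.9, -1.1, -0.2]
opening: 0.025
grip_force: 0.0
```

```bash
python3 -c "from intray import *;intray('w22')"
```

```text
[ 0.4273 -0.3886  0.1737] [ 3.1413  0.0003 -1.5743] 58.0333 0.024987718076331617
ye (np.int32(1396), np.float64(225.8), np.float64(201.4)) [ 0.5195 -0.3685] box (np.int32(214), np.int32(165), np.int32(24), np.int32(74))
wood (np.int32(1126), np.float64(317.1), np.float64(200.5)) [ 0.4283 -0.3692] box (np.int32(309), np.int32(167), np.int32(18), np.int32(68))
steel (np.int32(3958), np.float64(317.3), np.float64(123.4)) [ 0.4278 -0.4445] box (np.int32(295), np.int32(79), np.int32(46), np.int32(91))
steel (np.int32(2790), np.float64(217.1), np.float64(114.4)) [ 0.52   -0.4528] box (np.int32(189), np.int32(83), np.int32(57), np.int32(83))
steel (np.int32(2182), np.float64(270.3), np.float64(204.1)) [ 0.4752 -0.3655] box (np.int32(245), np.int32(159), np.int32(52), np.int32(73))
steel (np.int32(205), np.float64(277.8), np.float64(245.0)) [ 0.4695 -0.3204] box (np.int32(259), np.int32(238), np.int32(31), np.int32(12))
black (np.int32(1545), np.float64(266.1), np.float64(115.3)) [ 0.475  -0.4519] box (np.int32(255), np.int32(76), np.int32(22), np.int32(82))
black (np.int32(151), np.float64(352.0), np.float64(201.8)) [ 0.3933 -0.3677] box (np.int32(350), np.int32(157), np.int32(5), np.int32(81))
black (np.int32(193), np.float64(235.1), np.float64(247.4)) [ 0.5142 -0.3179] box (np.int32(211), np.int32(245), np.int32(51), np.int32(5))
```

apply_moves(
  delta_pos=[
    [0,0.1,0],
    [0,0.2,0],
    [0,0.3,0],
    [0,0.4,0],
    [0,0.5,0],
    [0,0.6,0],
    [0,0.7,0],
    [0,0.7,0],
  ],
  dr=[
    [0,0,1],
    [0,0,1],
    [0,0,1],
    [0,0,1],
    [0,0,1],
    [0,0,1],
    [0,0,1],
    [0,0,1],
  ],
  jaw=[0.5,0.5,0.5,0.5,0.5,0.5,0.5,0.5],
)

```text
time: 58.75
tool_pos: [0.4264, -0.1029, 0.1719]
tool_rot: [-3.141, 0.003, -1.069]
contact_force: [-0.5, 1.5, -0.3]
opening: 0.0459
grip_force: 0.0
```

apply_moves(
  delta_pos=[
    [-0.018,0.1,0],
    [-0.018,0.2,0],
    [-0.018,0.3,0],
    [-0.018,0.4,0],
    [-0.018,0.5,0],
    [-0.018,0.6,0],
    [-0.018,0.707,0],
    [-0.018,0.707,0],
  ],
  dr=[
    [0,0,1],
    [0,0,1],
    [0,0,1],
    [0,0,1],
    [0,0,1],
    [0,0,1],
    [0,0,1],
    [0,0,1],
  ],
  jaw=[0.5,0.5,0.5,0.5,0.5,0.5,0.5,0.5],
)

```text
time: 59.42
tool_pos: [0.4199, 0.1798, 0.1721]
tool_rot: [-3.139, 0.0, -0.568]
contact_force: [-0.6, 0.2, 0.5]
opening: 0.0456
grip_force: 0.0
```

apply_moves(
  delta_pos=[
    [0,0,0],
    [0,0,0],
    [0,0,0],
    [0,0,0],
    [0,0,0],
  ],
  dr=[
    [0,0,1],
    [0,0,1],
    [0,0,1],
    [0,0,1],
    [0,0,1],
  ],
  jaw=[0.5,0.5,0.5,0.5,0.5],
)

```text
time: 59.83
tool_pos: [0.4205, 0.1736, 0.1718]
tool_rot: [3.141, -0.0, -0.07]
contact_force: [-0.8, -1.3, 1.1]
opening: 0.0458
grip_force: 0.0
```

apply_moves(
  delta_pos=[
    [0,0,0],
    [0,0,0],
    [0,0,0],
    [0,0,0],
    [0,0,0],
  ],
  dr=[
    [0,0,0.23],
    [0,0,0.23],
    [0,0,0.23],
    [0,0,0.23],
    [0,0,0.23],
  ],
  jaw=[0.5,0.5,0.5,0.5,0.5],
)

```text
time: 60.25
tool_pos: [0.4204, 0.1738, 0.1719]
tool_rot: [3.141, -0.0, 0.038]
contact_force: [0.2, 0.1, 0.5]
opening: 0.0459
grip_force: 0.0
```

```bash
python3 -c "from look import *;look('w23')"
```

```text
[0.4204 0.1738 0.1719] [ 3.1415 -0.      0.0376] 60.25 0.04589369678474097
19945 col [236. 237. 240.] c [0.4917 0.4026] ang -0.282 len 0.178 wid 0.111 end [0.4027 0.4284] tip [0.5739 0.3787] lo mean [0.4267 0.4235] lo col [236. 237. 240.]
9890 col [237. 238. 241.] c [0.5713 0.0405] ang -1.57 len 0.311 wid 0.027 end [0.5711 0.2169] tip [ 0.5714 -0.0941] lo mean [0.5707 0.1964] lo col [226. 224. 226.]
5223 col [111. 106. 106.] c [0.4597 0.1773] ang 0.042 len 0.151 wid 0.042 end [0.3666 0.1734] tip [0.5178 0.1798] lo mean [0.3872 0.1746] lo col [153.  143.  132.5]
```

apply_moves(
  delta_pos=[
    [-0.0045,0.0045,-0.08],
    [-0.0045,0.0045,-0.17],
    [-0.0045,0.0045,-0.26],
    [-0.0045,0.0045,-0.34],
    [-0.0045,0.0045,-0.39],
    [-0.0045,0.0045,-0.415],
    [-0.0045,0.0045,-0.415],
    [-0.0045,0.0045,-0.415],
  ],
  dr=[
    [0,0,0],
    [0,0,0],
    [0,0,0],
    [0,0,0],
    [0,0,0],
    [0,0,0],
    [0,0,0],
    [0,0,0],
  ],
  jaw=[0.5,0.5,0.5,0.5,0.5,0.5,0.5,0.5],
)

```text
time: 60.97
tool_pos: [0.4185, 0.1757, 0.0057]
tool_rot: [3.141, 0.001, 0.04]
contact_force: [0.2, -0.0, 0.3]
opening: 0.0461
grip_force: 0.0
```

apply_moves(
  delta_pos=[
    [0,0,0],
    [0,0,0],
    [0,0,0],
    [0,0,0],
    [0,0,0],
    [0,0,0],
  ],
  dr=[
    [0,0,0],
    [0,0,0],
    [0,0,0],
    [0,0,0],
    [0,0,0],
    [0,0,0],
  ],
  jaw=[0.05,0.05,0.05,0.05,0.05,0.05],
  force=30,
)

```text
time: 61.47
tool_pos: [0.4189, 0.1758, 0.0065]
tool_rot: [-3.141, -0.001, 0.041]
contact_force: [-0.5, -0.2, 5.1]
opening: 0.0181
grip_force: 30.0
```

apply_moves(
  delta_pos=[
    [0,0,0.08],
    [0,0,0.18],
    [0,0,0.28],
    [0,0,0.375],
    [0,0,0.375],
  ],
  dr=[
    [0,0,0],
    [0,0,0],
    [0,0,0],
    [0,0,0],
    [0,0,0],
  ],
  jaw=[0.05,0.05,0.05,0.05,0.05],
)

```text
time: 61.88
tool_pos: [0.4222, 0.1767, 0.1626]
tool_rot: [-3.139, -0.013, 0.041]
contact_force: [2.1, 1.3, 0.2]
opening: 0.0184
grip_force: 30.0
```

apply_moves(
  delta_pos=[
    [0,-0.09,0],
    [0,-0.18,0],
    [0,-0.27,0],
    [0.03,-0.36,0],
    [0.06,-0.45,0],
    [0.1,-0.54,0],
    [0.1,-0.63,0],
    [0.1,-0.7,0],
  ],
  dr=[
    [0,0,0],
    [0,0,0],
    [0,0,0.2],
    [0,0,0.4],
    [0,0,0.6],
    [0,0,0.8],
    [0,0,1],
    [0,0,1],
  ],
  jaw=[0.05,0.05,0.05,0.05,0.05,0.05,0.05,0.05],
)

```text
time: 62.55
tool_pos: [0.4586, -0.1069, 0.1553]
tool_rot: [3.141, 0.0, 0.545]
contact_force: [0.6, -0.9, -0.2]
opening: 0.0182
grip_force: 30.0
```

apply_moves(
  delta_pos=[
    [0.04,-0.09,0],
    [0.08,-0.18,0],
    [0.12,-0.27,0],
    [0.16,-0.36,0],
    [0.2,-0.45,0],
    [0.24,-0.54,0],
    [0.274,-0.63,0],
    [0.274,-0.7,0],
  ],
  dr=[
    [0,0,0.2],
    [0,0,0.4],
    [0,0,0.6],
    [0,0,0.8],
    [0,0,1],
    [0,0,1],
    [0,0,1],
    [0,0,1],
  ],
  jaw=[0.05,0.05,0.05,0.05,0.05,0.05,0.05,0.05],
)

```text
time: 63.22
tool_pos: [0.5694, -0.3867, 0.1544]
tool_rot: [3.141, -0.0, 1.041]
contact_force: [-0.7, 0.7, -0.3]
opening: 0.0184
grip_force: 30.0
```

apply_moves(
  delta_pos=[
    [0,-0.05,0],
    [0,-0.094,0],
    [0,-0.094,0],
    [0,-0.094,0],
    [0,-0.094,0],
    [0,-0.094,0],
    [0,-0.094,0],
  ],
  dr=[
    [0,0,0.25],
    [0,0,0.5],
    [0,0,0.75],
    [0,0,1],
    [0,0,1],
    [0,0,1],
    [0,0,1],
  ],
  jaw=[0.05,0.05,0.05,0.05,0.05,0.05,0.05],
)

```text
time: 63.8
tool_pos: [0.5681, -0.4215, 0.1555]
tool_rot: [-3.141, -0.0, 1.537]
contact_force: [-0.2, -0.4, -1.7]
opening: 0.018
grip_force: 30.0
```

apply_moves(
  delta_pos=[
    [0,0,-0.08],
    [0,0,-0.16],
    [0,0,-0.24],
    [0,0,-0.3],
    [0,0,-0.34],
    [0,0,-0.36],
    [0,0,-0.36],
    [0,0,-0.36],
  ],
  dr=[
    [0,0,0.07],
    [0,0,0.07],
    [0,0,0.07],
    [0,0,0.07],
    [0,0,0.07],
    [0,0,0.07],
    [0,0,0.07],
    [0,0,0.07],
  ],
  jaw=[0.05,0.05,0.05,0.05,0.05,0.05,0.05,0.05],
)

```text
time: 64.47
tool_pos: [0.5685, -0.4218, 0.0124]
tool_rot: [3.141, 0.0, 1.574]
contact_force: [0.1, -0.0, -0.9]
opening: 0.0183
grip_force: 30.0
```

apply_moves(
  delta_pos=[
    [0,0,0],
    [0,0,0],
    [0,0,0],
    [0,0,0],
    [0,0,0.1],
    [0,0,0.2],
    [0,0,0.3],
    [0,0,0.4],
  ],
  dr=[
    [0,0,0],
    [0,0,0],
    [0,0,0],
    [0,0,0],
    [0,0,0],
    [0,0,0],
    [0,0,0],
    [0,0,0],
  ],
  jaw=[0.27,0.27,0.27,0.27,0.27,0.27,0.27,0.27],
)

```text
time: 65.13
tool_pos: [0.5679, -0.4217, 0.1739]
tool_rot: [3.142, -0.0, 1.575]
contact_force: [-0.4, -0.1, 0.3]
opening: 0.0247
grip_force: 0.0
```

```bash
python3 -c "from intray import *;intray('w24')"
```

```text
[ 0.5679 -0.4217  0.1739] [ 3.1415 -0.      1.5755] 65.1333 0.02466142455375583
ye (np.int32(1688), np.float64(265.8), np.float64(122.8)) [ 0.5198 -0.3658] box (np.int32(254), np.int32(83), np.int32(23), np.int32(83))
wood (np.int32(1562), np.float64(167.3), np.float64(124.4)) [ 0.4285 -0.368 ] box (np.int32(154), np.int32(86), np.int32(28), np.int32(80))
steel (np.int32(5388), np.float64(318.6), np.float64(139.0)) [ 0.569  -0.3805] box (np.int32(296), np.int32(74), np.int32(46), np.int32(159))
steel (np.int32(2791), np.float64(216.9), np.float64(121.1)) [ 0.4746 -0.3646] box (np.int32(188), np.int32(90), np.int32(58), np.int32(83))
steel (np.int32(3332), np.float64(174.3), np.float64(200.2)) [ 0.4256 -0.4419] box (np.int32(148), np.int32(160), np.int32(54), np.int32(82))
steel (np.int32(2167), np.float64(269.1), np.float64(209.9)) [ 0.5195 -0.4517] box (np.int32(244), np.int32(166), np.int32(52), np.int32(72))
steel (np.int32(204), np.float64(277.3), np.float64(245.3)) [ 0.5265 -0.4908] box (np.int32(259), np.int32(238), np.int32(32), np.int32(12))
black (np.int32(2377), np.float64(133.9), np.float64(175.4)) [ 0.3898 -0.4168] box (np.int32(117), np.int32(94), np.int32(38), np.int32(156))
black (np.int32(168), np.float64(357.5), np.float64(132.0)) [ 0.6054 -0.3738] box (np.int32(355), np.int32(94), np.int32(6), np.int32(85))
black (np.int32(1200), np.float64(225.7), np.float64(208.2)) [ 0.476  -0.4501] box (np.int32(215), np.int32(171), np.int32(22), np.int32(73))
```

apply_moves(
  delta_pos=[
    [-0.1,0.09,0.05],
    [-0.1,0.19,0.1],
    [-0.1,0.29,0.15],
    [-0.1,0.39,0.2],
    [-0.1,0.49,0.2],
    [-0.1,0.59,0.2],
    [-0.1,0.59,0.2],
    [-0.1,0.59,0.2],
  ],
  dr=[
    [0,0,-1],
    [0,0,-1],
    [0,0,-1],
    [0,0,-1],
    [0,0,-1],
    [0,0,-1],
    [0,0,-1],
    [0,0,-1],
  ],
  jaw=[0.5,0.5,0.5,0.5,0.5,0.5,0.5,0.5],
)

```text
time: 65.85
tool_pos: [0.5283, -0.182, 0.253]
tool_rot: [3.14, -0.001, 1.08]
contact_force: [-0.1, -1.2, 0.4]
opening: 0.0456
grip_force: 0.0
```

apply_moves(
  delta_pos=[
    [-0.05,0.09,0.1],
    [-0.05,0.19,0.1],
    [-0.05,0.29,0.1],
    [-0.05,0.39,0.1],
    [-0.05,0.42,0.1],
    [-0.05,0.42,0.1],
    [-0.05,0.42,0.1],
    [-0.05,0.42,0.1],
  ],
  dr=[
    [0,0,-1],
    [0,0,-1],
    [0,0,-1],
    [0,0,-1],
    [0,0,-1],
    [0,0,-1],
    [0,0,-1],
    [0,0,-1],
  ],
  jaw=[0.5,0.5,0.5,0.5,0.5,0.5,0.5,0.5],
)

```text
time: 66.52
tool_pos: [0.5084, -0.0189, 0.2918]
tool_rot: [3.141, 0.0, 0.576]
contact_force: [-1.4, -0.3, -0.0]
opening: 0.0457
grip_force: 0.0
```

apply_moves(
  delta_pos=[
    [0,0,0],
    [0,0,0],
    [0,0,0],
    [0,0,0],
    [0,0,0],
    [0,0,0],
  ],
  dr=[
    [0,0,-1],
    [0,0,-1],
    [0,0,-1],
    [0,0,-1],
    [0,0,-1],
    [0,0,-1],
  ],
  jaw=[0.5,0.5,0.5,0.5,0.5,0.5],
)

```text
time: 67.02
tool_pos: [0.5083, -0.0193, 0.2917]
tool_rot: [3.141, 0.0, 0.078]
contact_force: [0.7, -0.5, 0.6]
opening: 0.0463
grip_force: 0.0
```

Run:
```python
from h import *
np.set_printoptions(precision=4,suppress=True)
im,c,s=shot("wrist","w25");print(s["tool_pos"],s["tool_rot"],s["time"])
H=hsv(im).astype(int);red=((H[...,0]<8)|(H[...,0]>172))&(H[...,1]>130)&(H[...,2]>70)
for b in blobs(red,25):print("red",b,pl(c,b[1],b[2],.04)[:2],"z.108",pl(c,b[1],b[2],.108)[:2])
o=(H[...,0]>=8)&(H[...,0]<18)&(H[...,1]>170)&(H[...,2]>100)
for b in blobs(o,25):print("orange",b[:3],pl(c,b[1],b[2],.098)[:2])
d=(H[...,2]<75);d[200:]=0
for b in blobs(d,25):print("dark",b,pl(c,b[1],b[2],.04)[:2])
t,ct,_=shot("top","t4");t0=cv2.imread("pics/top0.png")[:,:,::-1]
df=cv2.absdiff(t,t0).max(2)>60
for b in blobs(df,20):print("topdiff",b[:3],pl(ct,b[1],b[2],.03)[:2])
```

```text
[ 0.5083 -0.0193  0.2917] [3.1413 0.0004 0.0778] 67.0167
red (np.int32(305), np.float64(185.1), np.float64(46.2), np.int32(179), np.int32(34), np.int32(13), np.int32(26)) [0.6286 0.1389] z.108 [0.6224 0.1135]
red (np.int32(153), np.float64(207.3), np.float64(79.1), np.int32(195), np.int32(69), np.int32(25), np.int32(19)) [0.596  0.1151] z.108 [0.5952 0.0937]
red (np.int32(181), np.float64(282.1), np.float64(106.5), np.int32(273), np.int32(101), np.int32(19), np.int32(12)) [0.5725 0.0278] z.108 [0.5757 0.0209]
orange (np.int32(145), np.float64(437.5), np.float64(25.8)) [ 0.6597 -0.1212]
dark (np.int32(896), np.float64(221.6), np.float64(38.2), np.int32(193), np.int32(0), np.int32(43), np.int32(64)) [0.6402 0.0981]
dark (np.int32(491), np.float64(192.0), np.float64(22.3), np.int32(169), np.int32(2), np.int32(38), np.int32(35)) [0.6533 0.1302]
dark (np.int32(396), np.float64(519.1), np.float64(17.0), np.int32(509), np.int32(3), np.int32(21), np.int32(30)) [ 0.6857 -0.2256]
dark (np.int32(436), np.float64(280.5), np.float64(37.4), np.int32(269), np.int32(25), np.int32(23), np.int32(26)) 
[... 1272 characters left out ...]
.int32(334), np.float64(438.7), np.float64(201.1)) [ 0.4732 -0.3961]
topdiff (np.int32(407), np.float64(444.4), np.float64(215.4)) [ 0.4256 -0.4148]
topdiff (np.int32(52), np.float64(291.9), np.float64(276.3)) [0.2111 0.0861]
topdiff (np.int32(284), np.float64(307.7), np.float64(288.9)) [0.172  0.0332]
topdiff (np.int32(50), np.float64(536.9), np.float64(329.9)) [ 0.0638 -0.7081]
topdiff (np.int32(28), np.float64(543.3), np.float64(334.8)) [ 0.0492 -0.728 ]
topdiff (np.int32(312), np.float64(345.9), np.float64(356.9)) [-0.0379 -0.0954]
topdiff (np.int32(26), np.float64(292.9), np.float64(348.2)) [-0.0156  0.0748]
topdiff (np.int32(372), np.float64(317.5), np.float64(385.1)) [-0.126  -0.0071]
```

```bash
python3 -c "from cell import job;print(job.hand_in())"
```

```text
the job is handed in; nothing more can be done
None
```

I handed the job in at about 67 s: the red rotor is clamped in the chuck with its blade along the arrow, the carriage is locked with its line within about 1 mm of the mark, both brushes and both scoops lie in the tray, and the blue rotor, beaker and spray bottle were left alone; the hand-in gave no verdict.

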